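# Plug the drain of the pot-feet tote and tip the feet into its pouring corner

## Task

Put the square drain plug fully home in the drain hole in the tote's floor while the tote stands on the packing bench. Then lift the tote by its carrying bar and tilt it by about 35 degrees so that its cut-down pouring corner is lowest and all four loose pot feet slide together into that corner. Finish while holding it like that, still, clear of the bench, with everything inside and the other things on the bench left alone.

Things in the scene. Friction and masses are not known exactly. Their poses are not given: they have to be found in the camera images.
- tote: Grey plastic parts tote standing loose on the bench, 240 (its x) x 150 (its y) x 60 mm high, walls 6 mm, floor 16 mm thick, about 0.45 kg. Origin at the centre of its underside, z up when it stands. Where the -x and +y walls meet the rim is cut down from 60 to 40 mm height over 50 mm each way: the pouring corner. The smooth pot feet begin to slide in it at 10 to 14 degrees of tilt, steeper (up to about 25 degrees) where they rub along a wall.
- tote_handle (a point): Centre of the tote's fixed carrying bar, 109 mm above the tote's underside, over the tote's middle. The bar runs along the tote's y from wall to wall, 14 mm thick (along the tote's x) and 22 mm high; its underside is 38 mm above the rim. The end posts are at y = +-78 mm.
- drain (a point): Centre of the square drain hole's mouth, on the inner floor of the tote (16 mm above its underside), at x = +70 mm, y = 0 of the tote. The hole is 27 x 27 mm, sides along the tote's x and y, straight through the 16 mm floor, mouth chamfered by 2 mm.
- pour_corner (a point): The inner floor corner of the tote at the cut-down pouring corner (x = -114, y = +69, z = +16 mm in the tote).
- plug_centre (a point): Centre of the black drain plug, half-way up its 51 mm height; it stands loose and upright on the bench on its foot, z up, 0.04 kg. From below: square foot 24 x 24 x 13 mm with a stepped lead-in, square flange 36 x 36 x 4 mm that comes to lie on the tote's floor, square grip 20 x 20 x 34 mm. All squares have their sides along its x and y.
- plug_seat (a point): Centre of the underside of the plug's flange, 13 mm above the plug's bottom, 12.5 mm below its centre. It meets the drain's mouth centre when the plug is home.
- foot1_centre (a point): Centre of one of the four white glazed pot feet, a disc 24 mm across and 14 mm high, 15 g, loose on the tote's inner floor.
- foot2_centre (a point): Centre of another of the four white glazed pot feet, a disc 24 mm across and 14 mm high, 15 g, loose on the tote's inner floor.
- foot3_centre (a point): Centre of another of the four white glazed pot feet, a disc 24 mm across and 14 mm high, 15 g, loose on the tote's inner floor.
- foot4_centre (a point): Centre of another of the four white glazed pot feet, a disc 24 mm across and 14 mm high, 15 g, loose on the tote's inner floor.
- tape_roll: Bystander: roll of packing tape lying flat, 100 mm across, 48 mm high. Origin at the centre of its underside.
- flower_pot: Bystander: empty terracotta pot, 116 mm across the rim, 95 mm high. Origin at the centre of its underside.
- small_carton: Bystander: closed carton 100 (x) x 140 (y) x 60 mm high. Origin at the centre of its underside.
Not all that is in view belongs to the job. There is more than one size of the part that bears plug_centre; the job needs the middle-sized.

How it is judged:
By the outcome, as a careful person would: the job done as asked, in the order asked, and still so for the second after the job is handed in, while the arm keeps its last pose, push and grip.
It also fails if it takes over 58 s, if anything falls off the work surface, if the arm or the gripper's body presses on something with over 40 N, if the wrist force passes 120 N, or if a joint passes its speed limit or range.

## Robot

A 7-joint arm with a two-finger parallel gripper is mounted at the origin on the work surface. World frame = base frame: x ahead of the robot, y to its left, z up, the work surface at z = 0. Lengths are in m, angles in rad, forces in N, time in s.
With the tool pointing down it reaches from about 0.425 to 1.025 m from the base axis. Payload 3.6 kg.
Tool frame: the origin (TCP) lies midway between the tips of the shut fingers; the grasp point (between the pads) lies 19 mm behind it; z points along the fingers, y is the line along which they close (so a half turn about z gives the same grasp; the last joint's range is limited). The gripper opens to 85 mm and grips with 20 to 120 N. Pads are 22 mm wide; open, the fingers measure 114 mm over their backs; the gripper's body (76 mm by 85 mm) begins 54 mm behind the grasp point. The pads swing forward as they close: fully open they stand 13 mm farther back than shut.
Start: joints at [1.083, 0.591, 0.048, 1.609, -0.033, 0.943, -0.034], TCP at [0.278, -0.67, 0.231] pointing down, gripper open.
Joint ranges: [-2.69, 2.69], [-0.47, 2.24], [-1.27, 1.36], [0.19, 2.51], [-1.53, 4.68], [0.08, 2.07], [-3.09, 3.09]. Speed limits (rad/s): [2.57, 2.57, 3.14, 3.14, 3.14, 3.14, 3.14].

## Interface

Orientations are given as a unit quaternion [x, y, z, w].
In Python, from rig import bot, optics, ticket gives the robot as it stands.
- The arm moves only by the tool jog_arm, never from a script. Its argument "increments" is a list of rows, each an object with "turn": the turn, a rotation vector about the tool's x, y, z in rad, a list of three; "slide": the shift along the tool's x, y, z in cm, a list of three; "hand": the opening, from 0 (shut) to 1 (fully open). In form: [{"turn": [rx, ry, rz], "slide": [tx, ty, tz], "hand": hand}, ...]. A call has exactly 5 rows; each row shifts and turns the commanded pose from where the row before left it, along the tool's axes as they then stand; what a row does not reach is not made up. A row lasts 1/10 s, in which the tool goes at most 50 mm and 8.59 degrees, less where a joint would pass 70% of its speed; a pose out of reach is approached as far as the arm can. A call is refused whole if a number of a shift passes 5 or a number of a turn 0.15, either way. A call with a gripper value outside its range is refused whole. The fingers move at their own pace and stop on an object; "newtons" is the grip in N (left out, the last holds). Time passes only in rows, so rows that do not move let the fingers close, or fill a call up. It gives the time, the measured TCP pose, the force, the opening and the grip force at its end, in the units of the state.
- bot.get_obs(): the state, without advancing time (a new reading comes with each control period).
- optics.snapshot(name): name is "side" or "top" or "wrist"; returns (picture, depth): 420x560x3 uint8, red, green, blue; 420x560 float32, m along the optical axis (not along the pixel's ray), 0 where there is no reading.
- optics.camera_info(name): a dict with "fx", "fy", "cx", "cy" (pixels), "rvec" (rotation vector, rad) and "tvec" (3), from world to camera coordinates, as OpenCV has them. Camera axes: x right, y down, z forward; pixel columns grow to the right and rows downward; lengths in m; the calibration is good to about 2 mm. A picture is of the moment at which its call begins: read the wrist's pose just before it. camera_info takes no time and is no camera call; for the wrist camera it gives the pose at the moment of the call.
- ticket.sign_off(): hands the job in; it is judged then, once.
The state is a dict: "t": time; "joints": joint angles; "joint_velocities": joint speeds; "joint_torque": joint torques, N m; "tcp_pos": TCP position; "orientation": TCP orientation; "contact_force": force on the tool from outside, world axes, zero at the start; "torque": the same for the moment, N m; "finger_gap": finger opening in m; "grip_force": force on a finger pad.
Only numpy, scipy, OpenCV 4.12 (cv2) and the standard library are available. Lean on these libraries where they do the work, as an engineer would, in place of code of your own. Each camera call takes 0.05 s, during which the arm holds its last target. There are 200 camera calls.

## Working session

There is one attempt and no reset: what is moved stays moved. The work goes in short steps, Python scripts to look and compute and a tool call to move; the robot and the scene stay as the last step left them, time stands still between calls to the robot, and variables do not carry over. Pictures are saved under pics/ and viewed, at most 11 in all, crops included, and the job is handed in when it is done.

Besides the shell and the picture viewer there is one more tool, called by a JSON object that holds its "api" and its "payload", one argument or row to a line. jog_arm: Moves the arm, as the interface text tells. Its arguments: {"type":"object","properties":{"increments":{"type":"array"},"newtons":{"type":"number"}},"required":["increments"]}

```bash
mkdir -p pics; ls
cat > h.py <<'E'
import numpy as np, cv2
from rig import bot, optics, ticket
from scipy.spatial.transform import Rotation as R
def snap(n):
    ci=optics.camera_info(n); p,d=optics.snapshot(n); return ci,p,d
def pts(ci,d):
    v,u=np.mgrid[:d.shape[0],:d.shape[1]]
    c=np.stack([(u-ci['cx'])/ci['fx']*d,(v-ci['cy'])/ci['fy']*d,d],-1)
    Rm=R.from_rotvec(np.ravel(ci['rvec'])).as_matrix()
    return (c-np.ravel(ci['tvec']))@Rm
def save(name,p,box=None,s=1):
    if box: p=p[box[1]:box[3],box[0]:box[2]]
    p=cv2.resize(p,None,fx=s,fy=s,interpolation=cv2.INTER_CUBIC)
    cv2.imwrite('pics/'+name,p[:,:,::-1])
E
python3 - <<'E'
from h import *
for n in ['top','side']:
    ci,p,d=snap(n); np.savez(n,p=p,d=d,P=pts(ci,d)); save(n+'1.png',p,s=1.4)
    print(n,ci)
print(bot.get_obs())
E
```

```text
pics
top {'fx': 439.1301080945415, 'fy': 439.1301080945415, 'cx': 282.2638633814722, 'cy': 210.69642683081497, 'rvec': array([ 2.11194413, -2.16660916,  0.15676548]), 'tvec': array([0.01709111, 0.58676632, 1.09312006])}
side {'fx': 499.0150022853218, 'fy': 499.0150022853218, 'cx': 271.5539585479021, 'cy': 203.29075337526018, 'rvec': array([ 2.17795742, -0.27170548,  0.13987071]), 'tvec': array([-0.56527494,  0.17653622,  1.22377528])}
{'t': 0.1, 'joints': array([ 1.08350035,  0.59203646,  0.04830394,  1.60971181, -0.03331327,
        0.9427135 , -0.0336832 ]), 'joint_velocities': array([-0.00041582, -0.00031336,  0.00064648, -0.00168301,  0.00036934,
        0.00048282, -0.00044806]), 'joint_torque': array([ 4.29859181e-03, -5.49995828e+01,  1.55293789e+00, -1.98823124e+01,
        9.69142711e-03,  3.86006548e-03, -1.00948191e-05]), 'tcp_pos': array([ 0.27790001, -0.66880118,  0.23024203]), 'orientation': array([ 9.80668896e-01,  1.95671795e-01, -2.53149227e-04, -1.00054772e-03]), 'contact_force': array([-0.35169803,  0.54503391,  0.59219218]), 'torque': array([ 0.04690941, -0.00835603, -0.01048139]), 'grip_force': 0.0, 'finger_gap': 0.08538425610024378}
```

View pics/top1.png

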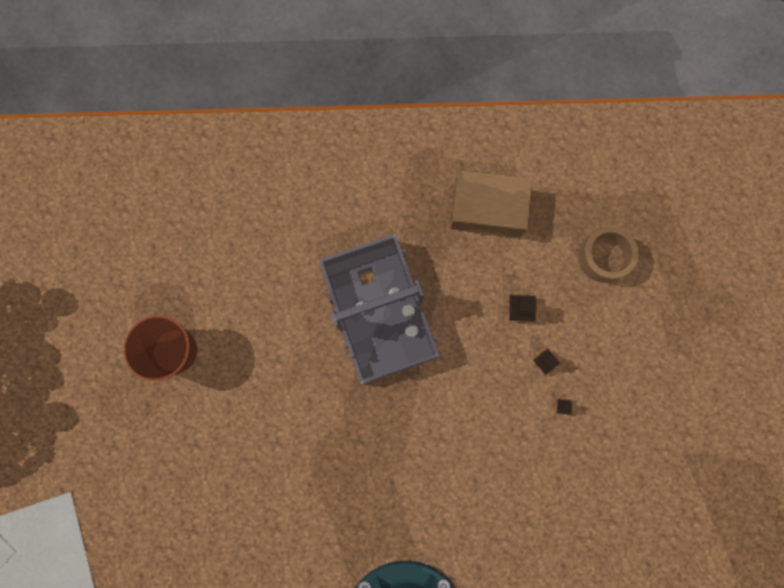

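View pics/side1.png

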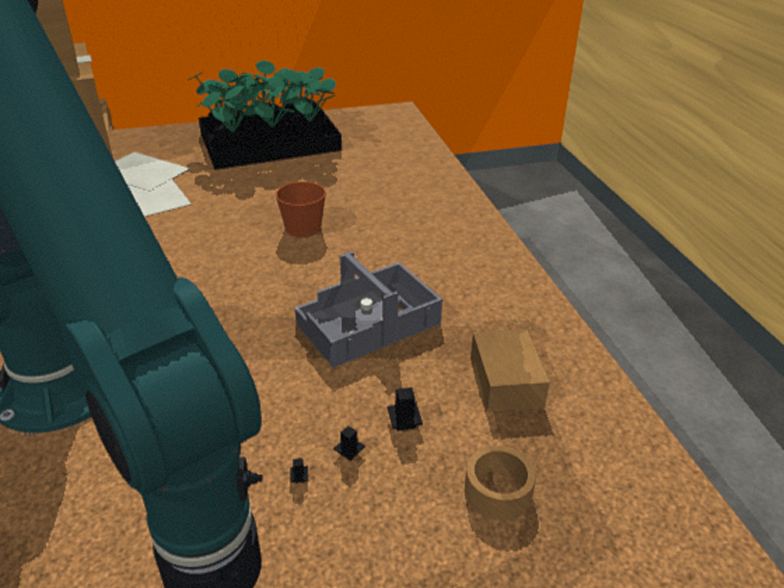

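Candidates for the plug in the top picture (1.4x): (522,308) the largest, (547,361) the middle one, and (565,407) the smallest. I'm checking their sizes against the 36 mm flange and 51 mm height.

Run:
```python
from h import *
z=np.load('top.npz');P=z['P'];p=z['p']
def box(name,u0,v0,u1,v1,zl,zh):
    Q=P[v0:v1,u0:u1].reshape(-1,3);d=z['d'][v0:v1,u0:u1].ravel()
    m=(d>0)&(Q[:,2]>zl)&(Q[:,2]<zh);Q=Q[m]
    r=cv2.minAreaRect(Q[:,:2].astype(np.float32)*1000)
    print(name,m.sum(),r,np.percentile(Q[:,2],[5,50,95]).round(4),Q.mean(0).round(4))
for n,(u,v) in dict(L=(373,220),M=(390,258),S=(403,290)).items():
    box(n,u-16,v-16,u+16,v+16,.008,.12); box(n+' grip',u-16,v-16,u+16,v+16,.027,.12)
box('bench',380,300,400,320,-1,1)
box('tote',215,160,325,280,.02,.065); box('bar',215,160,325,280,.1,.14)
box('rim',215,160,325,280,.052,.066)
save('top2.png',p,(215,160,425,310),3.8)
z=np.load('side.npz');P=z['P']
for n,(u,v) in dict(M=(249,315),S=(213,336),L=(289,290)).items():
    box('side'+n,u-14,v-16,u+14,v+16,.025,.12)
```

```text
L 351 ((560.9534912109375, -235.51657104492188), (49.384151458740234, 49.11502456665039), 84.4740219116211) [0.0198 0.0267 0.0716] [ 0.5581 -0.2318  0.0422]
L grip 175 ((556.372802734375, -236.27027893066406), (45.354827880859375, 35.55718994140625), 25.08055877685547) [0.0314 0.0683 0.0723] [ 0.5598 -0.2336  0.0616]
M 195 ((455.9414367675781, -272.67864990234375), (37.157997131347656, 47.796260833740234), 43.65422058105469) [0.0133 0.0197 0.0521] [ 0.4591 -0.273   0.0294]
M grip 80 ((459.3825378417969, -275.7584533691406), (20.00547981262207, 19.381654739379883), 37.85224914550781) [0.0332 0.0494 0.0532] [ 0.4593 -0.2745  0.0473]
S 111 ((374.3299255371094, -308.0605773925781), (32.924415588378906, 29.813692092895508), 84.05313110351562) [0.0092 0.0147 0.0388] [ 0.3766 -0.3023  0.0219]
S grip 41 ((376.7662658691406, -303.8711853027344), (15.208544731140137, 14.952393531799316), 85.7458267211914) [0.0317 0.037  0.0411] [ 0.3763 -0.3033  0.0368]
bench 400 ((326.7697448730469, -270.2591247558594), (51.456233978271484, 48.7420768737793), 88.50170135498047) [-0.0037 -0.      0.0034] [ 3.2
[... 280 characters left out ...]
17.824729919433594) [0.1068 0.1191 0.123 ] [0.5631 0.034  0.1181]
rim 679 ((564.7382202148438, 34.3072509765625), (240.74923706054688, 161.28355407714844), 17.560983657836914) [0.054  0.0595 0.0629] [0.5836 0.0306 0.0592]
sideM 156 ((462.4853515625, -277.4300537109375), (22.805116653442383, 20.69330596923828), 36.84511184692383) [0.028  0.0457 0.0523] [ 0.4613 -0.2805  0.0429]
sideS 71 ((378.8493347167969, -305.72064208984375), (17.110050201416016, 14.728028297424316), 81.61241912841797) [0.0273 0.0368 0.0403] [ 0.3788 -0.3078  0.0354]
sideL 319 ((563.292724609375, -239.2261962890625), (47.48396682739258, 45.95430374145508), 85.77886199951172) [0.0259 0.0564 0.0711] [ 0.561  -0.2433  0.0531]
```

View pics/top2.png

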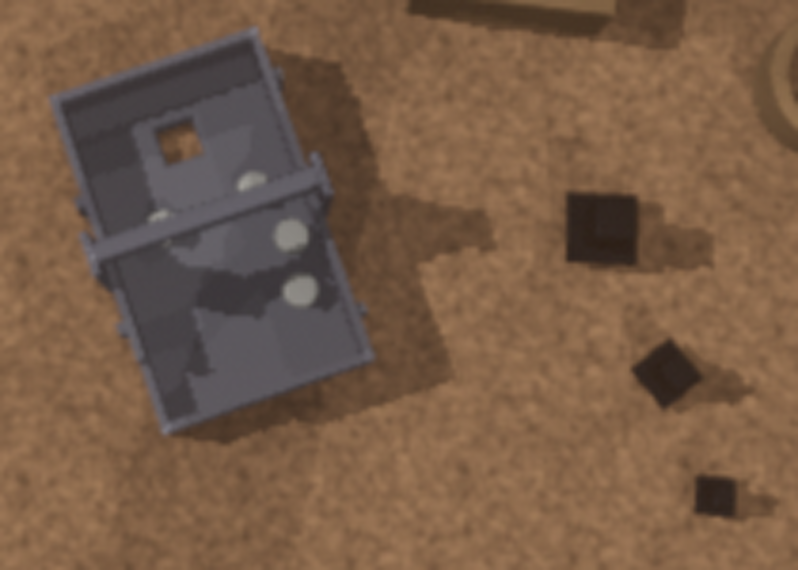

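The middle plug at crop (667,373), about 390,258 in the raw image, has its top at about 51 mm and a grip about 20 mm wide. The others are about 71 mm and 38 mm tall, so this is the one. The tote's drain is at crop (180,141) at its far end. The pouring corner is lower left, and the feet are at crop (290,235), (300,291), (251,184) and (160,222).

```bash
cat >> h.py <<'E'
from scipy.linalg import logm,expm
def down(yaw): # tool pointing down, tool x at yaw (deg)
    return R.from_euler('z',yaw,degrees=True)*R.from_euler('x',180,degrees=True)
def plan(pos,rot,o=None):
    o=o or bot.get_obs(); T0=np.eye(4);T0[:3,:3]=R.from_quat(o['orientation']).as_matrix();T0[:3,3]=o['tcp_pos']
    T1=np.eye(4);T1[:3,:3]=rot.as_matrix();T1[:3,3]=pos
    D=np.linalg.inv(T0)@T1; rv=R.from_matrix(D[:3,:3]).as_rotvec()
    n=max(np.ceil(np.linalg.norm(D[:3,3])/.048),np.ceil(np.linalg.norm(rv)/.145),1)
    n=int(np.ceil(n/5)*5); S=np.real(expm(np.real(logm(D))/n))
    print('rows',n,'turn',(rv/n).round(4),'slide cm',(S[:3,3]*100).round(3),'| total slide',(D[:3,3]*100).round(2),'turn',rv.round(3))
    return D
def st():
    o=bot.get_obs();q=R.from_quat(o['orientation']);m=q.as_matrix()
    print('t',round(o['t'],2),'tcp',o['tcp_pos'].round(4),'yaw',np.degrees(np.arctan2(m[1,0],m[0,0])).round(2),'z',m[:,2].round(3),'F',o['contact_force'].round(1),'gap',round(o['finger_gap'],4),'grip',round(float(o['grip_force']),1),'J',o['joints'].round(2))
E
python3 - <<'E'
from h import *
z=np.load('top.npz');P=z['P']
Y=R.from_euler('z',17.6,degrees=True).as_matrix()
for n,(a,b) in dict(drain=(180,141),f1=(290,235),f2=(300,291),f3=(251,184),f4=(160,222)).items():
    q=P[round(160+b/3.8),round(215+a/3.8)]; print(n,q.round(3),(Y.T@(q-[.5645,.0342,0])).round(3))
st(); plan([.460,-.277,.16],down(38))
E
```

```text
drain [ 0.633  0.056 -0.   ] [ 0.072  0.    -0.   ]
f1 [ 0.558 -0.02   0.034] [-0.022 -0.05   0.034]
f2 [ 0.519 -0.027  0.028] [-0.061 -0.044  0.028]
f3 [0.596 0.005 0.033] [ 0.021 -0.037  0.033]
f4 [0.56  0.063 0.116] [0.004 0.029 0.116]
t 0.1 tcp [ 0.2779 -0.6688  0.2302] yaw 22.57 z [-0.001  0.002 -1.   ] F [-0.4  0.5  0.6] gap 0.0854 grip 0.0 J [ 1.08  0.59  0.05  1.61 -0.03  0.94 -0.03]
rows 10 turn [-0.0002 -0.     -0.0269] slide cm [ 3.525 -2.519  0.705] | total slide [ 31.85 -29.18   7.08] turn [-0.002 -0.    -0.269]
```

{"api": "jog_arm", "payload": {
  "increments": [
    {"turn": [0, 0, -0.027], "slide": [3.52, -2.52, 0.7], "hand": 1},
    {"turn": [0, 0, -0.027], "slide": [3.52, -2.52, 0.7], "hand": 1},
    {"turn": [0, 0, -0.027], "slide": [3.52, -2.52, 0.7], "hand": 1},
    {"turn": [0, 0, -0.027], "slide": [3.52, -2.52, 0.7], "hand": 1},
    {"turn": [0, 0, -0.027], "slide": [3.52, -2.52, 0.7], "hand": 1}
  ]
}}

```text
t: 0.6
tcp_pos: [0.3828, -0.4781, 0.1957]
orientation: [0.965, 0.262, -0.0, -0.0]
contact_force: [2.5, 0.3, -0.2]
finger_gap: 0.0861
grip_force: 0.0
```

{"api": "jog_arm", "payload": {
  "increments": [
    {"turn": [0, 0, -0.027], "slide": [3.52, -2.52, 0.7], "hand": 1},
    {"turn": [0, 0, -0.027], "slide": [3.52, -2.52, 0.7], "hand": 1},
    {"turn": [0, 0, -0.027], "slide": [3.52, -2.52, 0.7], "hand": 1},
    {"turn": [0, 0, -0.027], "slide": [3.52, -2.52, 0.7], "hand": 1},
    {"turn": [0, 0, -0.027], "slide": [3.52, -2.52, 0.7], "hand": 1}
  ]
}}

```text
t: 1.1
tcp_pos: [0.4601, -0.2763, 0.1609]
orientation: [0.945, 0.326, 0.0, -0.0]
contact_force: [0.7, 0.3, -0.4]
finger_gap: 0.0854
grip_force: 0.0
```

```bash
cat > look.py <<'E'
from h import *
import sys
st(); ci,p,d=snap('wrist'); np.savez('wrist',p=p,d=d,P=pts(ci,d)); save(sys.argv[1],p,s=1.2)
m=R.from_rotvec(np.ravel(ci['rvec'])).as_matrix(); print('cam at',(-m.T@np.ravel(ci['tvec'])).round(3),'axis',m[2].round(2))
E
python3 look.py w1.png
```

```text
t 1.1 tcp [ 0.4601 -0.2763  0.1609] yaw 38.09 z [ 0.  0. -1.] F [ 0.7  0.3 -0.4] gap 0.0854 grip 0.0 J [ 0.49  0.46 -0.05  2.09  0.04  0.6  -0.49]
cam at [ 0.514 -0.235  0.304] axis [-0.21 -0.17 -0.96]
```

View pics/w1.png

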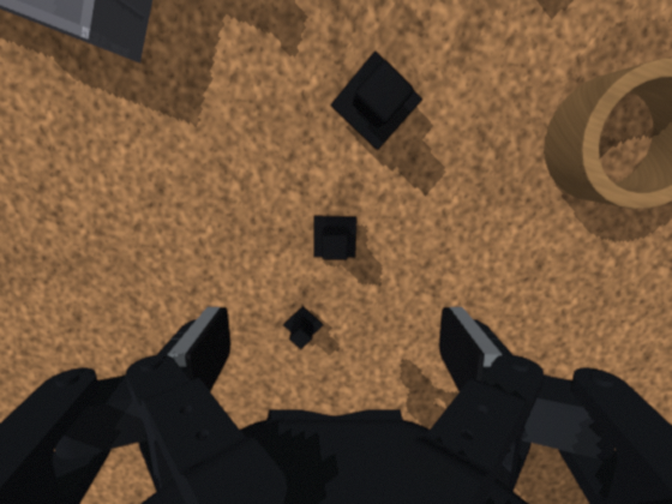

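The wrist view shows the middle plug at (335,237), square to the fingers. The large one is at (376,100) and the small one at (303,327).

Run:
```python
from h import *
z=np.load('wrist.npz');P=z['P'][165:230,245:315].reshape(-1,3)
for a,b in ((.046,.056),(.013,.024),(.028,.056)):
    Q=P[(P[:,2]>a)&(P[:,2]<b)]; Q=Q[np.hypot(Q[:,0]-.46,Q[:,1]+.277)<.035]
    print(len(Q),cv2.minAreaRect((Q[:,:2]*1000).astype(np.float32)),Q.mean(0).round(4))
```

```text
488 ((461.0735168457031, -276.4576416015625), (19.725786209106445, 18.91215705871582), 37.563411712646484) [ 0.4614 -0.2762  0.0517]
706 ((460.9823913574219, -276.7353210449219), (35.695404052734375, 35.70335388183594), 37.16646957397461) [ 0.4642 -0.2739  0.018 ]
577 ((461.1140441894531, -276.48138427734375), (19.721887588500977, 19.799768447875977), 37.83746337890625) [ 0.4625 -0.2753  0.0494]
```

{"api": "jog_arm", "payload": {
  "increments": [
    {"turn": [0, 0, 0.01], "slide": [0.05, 0.08, 4.0], "hand": 1},
    {"turn": [0, 0, 0], "slide": [0, 0, 4.0], "hand": 0.7},
    {"turn": [0, 0, 0], "slide": [0, 0, 3.5], "hand": 0.6},
    {"turn": [0, 0, 0], "slide": [0, 0, 2.45], "hand": 0.6},
    {"turn": [0, 0, 0], "slide": [0, 0, 0], "hand": 0.5}
  ],
  "newtons": 30
}}

```text
t: 1.65
tcp_pos: [0.4583, -0.2771, 0.0187]
orientation: [0.947, 0.321, -0.002, -0.002]
contact_force: [-1.3, 0.0, 0.2]
finger_gap: 0.0427
grip_force: 0.0
```

{"api": "jog_arm", "payload": {
  "increments": [
    {"turn": [0, 0, 0], "slide": [0, 0, 0], "hand": 0},
    {"turn": [0, 0, 0], "slide": [0, 0, 0], "hand": 0},
    {"turn": [0, 0, 0], "slide": [0, 0, 0], "hand": 0},
    {"turn": [0, 0, 0], "slide": [0, 0, 0], "hand": 0},
    {"turn": [0, 0, 0], "slide": [0, 0, 0], "hand": 0}
  ],
  "newtons": 30
}}

```text
t: 2.15
tcp_pos: [0.461, -0.2785, 0.0226]
orientation: [0.947, 0.321, 0.001, 0.001]
contact_force: [0.6, 0.2, 4.1]
finger_gap: 0.0199
grip_force: 33.6
```

```bash
python3 -c "
from h import *
st()"
```

```text
t 2.15 tcp [ 0.461  -0.2785  0.0226] yaw 37.46 z [ 0.001 -0.001 -1.   ] F [0.6 0.2 4.1] gap 0.0199 grip 33.6 J [ 0.48  0.69 -0.03  2.15  0.05  0.3  -0.51]
```

{"api": "jog_arm", "payload": {
  "increments": [
    {"turn": [0, 0, 0], "slide": [0, 0, -2], "hand": 0},
    {"turn": [0, 0, 0], "slide": [0, 0, -4], "hand": 0},
    {"turn": [0, 0, 0], "slide": [0, 0, -4], "hand": 0},
    {"turn": [0, 0, 0], "slide": [0, 0, -4], "hand": 0},
    {"turn": [0, 0, 0], "slide": [0, 0, -3], "hand": 0}
  ],
  "newtons": 40
}}

```text
t: 2.65
tcp_pos: [0.461, -0.2785, 0.1946]
orientation: [0.947, 0.321, 0.001, 0.001]
contact_force: [0.5, -1.1, 0.3]
finger_gap: 0.0192
grip_force: 39.1
```

```bash
python3 -c "
from h import *
st();plan([.632,.0555,.19],down(17.6))"
```

```text
t 2.65 tcp [ 0.461  -0.2785  0.1946] yaw 37.46 z [ 0.003 -0.001 -1.   ] F [ 0.5 -1.1  0.3] gap 0.0192 grip 39.1 J [ 0.49  0.41 -0.05  2.06  0.03  0.67 -0.49]
rows 10 turn [ 0.0002 -0.0002  0.0347] slide cm [ 3.113 -2.129  0.046] | total slide [ 33.89 -16.12   0.46] turn [ 0.002 -0.002  0.347]
```

{"api": "jog_arm", "payload": {
  "increments": [
    {"turn": [0, 0, 0.035], "slide": [3.11, -2.13, 0.0], "hand": 0},
    {"turn": [0, 0, 0.035], "slide": [3.11, -2.13, 0.0], "hand": 0},
    {"turn": [0, 0, 0.035], "slide": [3.11, -2.13, 0.0], "hand": 0},
    {"turn": [0, 0, 0.035], "slide": [3.11, -2.13, 0.0], "hand": 0},
    {"turn": [0, 0, 0.035], "slide": [3.11, -2.13, 0.0], "hand": 0}
  ]
}}

```text
t: 3.15
tcp_pos: [0.5315, -0.1025, 0.1922]
orientation: [0.972, 0.236, 0.0, 0.0]
contact_force: [0.6, -0.4, -0.8]
finger_gap: 0.0194
grip_force: 39.2
```

{"api": "jog_arm", "payload": {
  "increments": [
    {"turn": [0, 0, 0.035], "slide": [3.11, -2.13, 0.0], "hand": 0},
    {"turn": [0, 0, 0.035], "slide": [3.11, -2.13, 0.0], "hand": 0},
    {"turn": [0, 0, 0.035], "slide": [3.11, -2.13, 0.0], "hand": 0},
    {"turn": [0, 0, 0.035], "slide": [3.11, -2.13, 0.0], "hand": 0},
    {"turn": [0, 0, 0.035], "slide": [3.11, -2.13, 0.0], "hand": 0}
  ]
}}

```text
t: 3.65
tcp_pos: [0.6319, 0.057, 0.192]
orientation: [0.989, 0.151, -0.0, -0.0]
contact_force: [0.5, -1.0, -0.2]
finger_gap: 0.0194
grip_force: 39.2
```

```bash
python3 look.py w2.png
```

```text
t 3.65 tcp [0.6319 0.057  0.192 ] yaw 17.35 z [-0. -0. -1.] F [ 0.5 -1.  -0.2] gap 0.0194 grip 39.2 J [-0.18  0.52  0.03  1.85 -0.02  0.77 -1.41]
cam at [0.698 0.077 0.335] axis [-0.26 -0.08 -0.96]
```

View pics/w2.png

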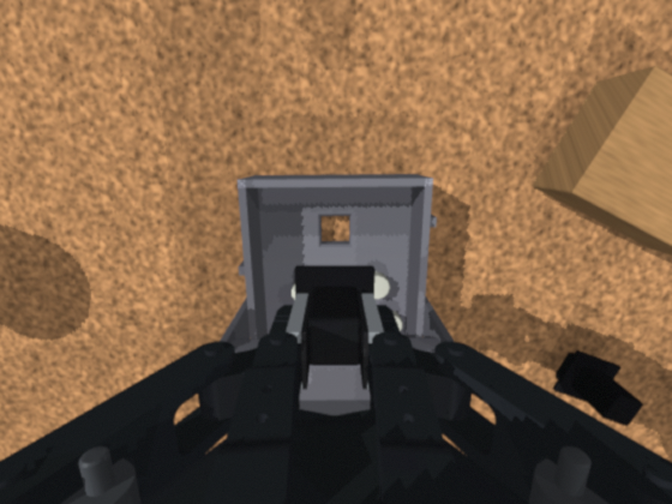

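The drain is at (335,229), the plug flange's front edge at (295–374,266), and the feet are at (380,287) and (297,292). They are clear of the drain.

```bash
cat > hole.py <<'E'
from h import *
z=np.load('wrist.npz');P=z['P'];ci=optics.camera_info('wrist');m=R.from_rotvec(np.ravel(ci['rvec'])).as_matrix();C=-m.T@np.ravel(ci['tvec'])
sub=P[172:212,256:305];f=(sub[...,2]>.012)&(sub[...,2]<.021);print('floor z',np.median(sub[...,2][f]).round(4))
k=sub[...,2]<.011
n,l,s,c=cv2.connectedComponentsWithStats(k.astype(np.uint8));i=1+s[1:,4].argmax();k=l==i
Q=sub[k];s_=(C[2]-.016)/(C[2]-Q[:,2]);M=C+(Q-C)*s_[:,None]
r=cv2.minAreaRect((M[:,:2]*1000).astype(np.float32));print('hole',r,k.sum(),s[i])
o=bot.get_obs();Rt=R.from_quat(o['orientation']).as_matrix()
# plug in tool frame
T=(P.reshape(-1,3)-o['tcp_pos'])@Rt
g=(np.abs(T[:,1])<.022)&(np.abs(T[:,0])<.03)&(T[:,2]>-.002)&(T[:,2]<.03)
T=T[g];print('flange in tool',np.percentile(T,[1,50,99],axis=0).round(4))
h=T[T[:,0]>np.percentile(T[:,0],80)]; print('front edge fit',np.polyfit(h[:,1],h[:,0],1).round(4))
# tote rim orientation
W=P[...].reshape(-1,3);W=W[(W[:,2]>.054)&(W[:,2]<.066)&(np.hypot(*(W[:,:2]-[.632,.056]).T)<.12)]
Y=R.from_euler('z',17.6,degrees=True).as_matrix();w=(W-[.5645,.0342,0])@Y
print('x end',np.percentile(w[:,0],99.5).round(4)); e=w[w[:,0]>.112]; print('end wall slope deg',np.degrees(np.arctan(np.polyfit(e[:,1],e[:,0],1)[0])).round(2),'y range',np.percentile(e[:,1],[.5,99.5]).round(4), e[:,0].min().round(4),e[:,0].max().round(4))
E
python3 hole.py
```

```text
floor z 0.0169
hole ((632.27880859375, 55.806236267089844), (25.11128044128418, 26.675596237182617), 17.323062896728516) 544 [ 11   8  25  23 544]
flange in tool [[ 0.0002 -0.0099 -0.0014]
 [ 0.007   0.0058  0.0053]
 [ 0.0124  0.0218  0.007 ]]
front edge fit [-0.0033  0.0116]
x end 0.1205
end wall slope deg -0.06 y range [-0.0743  0.0746] 0.1121 0.1206
```

Run:
```python
from h import *
z=np.load('wrist.npz');P=z['P']
o=bot.get_obs();Rt=R.from_quat(o['orientation']).as_matrix();T=(P-o['tcp_pos'])@Rt
v0,v1=214,262
for v in range(216,262,3):
    print(v,[tuple((T[v,u]*1000).round(1)) for u in (262,279,296)])
row=T[228]; 
for v in (224,228,232):
    k=np.abs(T[v,:,2]-.004)<.012; print(v,(T[v,k][[0,-1]]*1000).round(1))
```

```text
216 [(np.float64(-37.6), np.float64(-10.8), np.float64(176.0)), (np.float64(-37.5), np.float64(8.5), np.float64(175.4)), (np.float64(-37.7), np.float64(27.8), np.float64(175.3))]
219 [(np.float64(-40.6), np.float64(-10.8), np.float64(174.2)), (np.float64(-40.3), np.float64(8.5), np.float64(172.8)), (np.float64(-40.8), np.float64(27.8), np.float64(174.1))]
222 [(np.float64(12.5), np.float64(-1.1), np.float64(6.1)), (np.float64(11.9), np.float64(8.0), np.float64(7.6)), (np.float64(12.0), np.float64(17.1), np.float64(7.1))]
225 [(np.float64(10.8), np.float64(-1.2), np.float64(6.0)), (np.float64(10.8), np.float64(7.9), np.float64(5.8)), (np.float64(11.0), np.float64(17.0), np.float64(5.2))]
228 [(np.float64(9.5), np.float64(-1.1), np.float64(4.9)), (np.float64(9.4), np.float64(7.9), np.float64(4.9)), (np.float64(9.2), np.float64(17.0), np.float64(5.3))]
231 [(np.float64(7.7), np.float64(-1.2), np.float64(5.2)), (np.float64(7.7), np.float64(7.9), np.float64(4.9)), (np.float64(7.4), np.float64(17.0), np.float64(5.6))]
234 [(np.float64(6.3), np.float64(-1.2), np.float64(4.5)), (np.float64(5
[... 1056 characters left out ...]
float64(4.5), np.float64(15.8), np.float64(-14.9))]
255 [(np.float64(4.7), np.float64(-0.1), np.float64(-18.3)), (np.float64(4.7), np.float64(7.8), np.float64(-18.5)), (np.float64(4.9), np.float64(15.6), np.float64(-19.1))]
258 [(np.float64(4.7), np.float64(0.1), np.float64(-21.6)), (np.float64(4.5), np.float64(7.7), np.float64(-21.3)), (np.float64(4.5), np.float64(15.4), np.float64(-21.5))]
261 [(np.float64(4.4), np.float64(0.2), np.float64(-24.1)), (np.float64(4.6), np.float64(7.7), np.float64(-24.5)), (np.float64(4.5), np.float64(15.2), np.float64(-24.5))]
224 [[ 11.3 -10.3   6.6]
 [ 10.8  25.7   7.2]]
228 [[  9.  -10.4   6.5]
 [  9.6  24.9   4. ]]
232 [[ 7.1 -9.8  5.4]
 [ 6.9 25.1  5.2]]
```

```bash
python3 look.py w3.png; python3 hole.py
python3 - <<'E'
from h import *
st()
z=np.load('wrist.npz');P=z['P']
o=bot.get_obs();Rt=R.from_quat(o['orientation']).as_matrix();T=(P-o['tcp_pos'])@Rt
for v in (222,225,228,255): print(v,(T[v,279]*1000).round(1))
for v in (224,228,232):
    k=np.abs(T[v,:,2]-.004)<.012; print(v,(T[v,k][[0,-1]]*1000).round(1))
E
```

```text
t 3.7 tcp [0.6367 0.0656 0.1924] yaw 17.74 z [ 0.006  0.006 -1.   ] F [ 4.4  6.8 -0.4] gap 0.0196 grip 39.2 J [-0.19  0.53  0.02  1.85 -0.02  0.76 -1.41]
cam at [0.701 0.085 0.336] axis [-0.25 -0.08 -0.96]
floor z 0.0169
hole ((631.5488891601562, 55.57701873779297), (25.249624252319336, 26.0070858001709), 17.736114501953125) 530 [ 18  16  24  23 530]
flange in tool [[ 0.0099 -0.0184 -0.0015]
 [ 0.0168 -0.0006  0.0046]
 [ 0.0222  0.0166  0.0067]]
front edge fit [-0.0029  0.0214]
x end 0.1203
end wall slope deg -0.08 y range [-0.0744  0.0745] 0.112 0.1204
t 3.75 tcp [0.6348 0.0632 0.1922] yaw 17.88 z [ 0.004  0.005 -1.   ] F [ 0.3  0.5 -0.4] gap 0.0195 grip 39.2 J [-0.19  0.52  0.02  1.85 -0.02  0.76 -1.41]
222 [22.1 -0.5  5.8]
225 [20.8 -0.5  4.9]
228 [19.1 -0.6  4.6]
255 [ 14.4  -0.6 -19.4]
224 [[ 21.1 -18.8   5.7]
 [ 21.   16.6   5.6]]
228 [[ 18.9 -18.8   5.6]
 [ 18.9  16.6   5.1]]
232 [[ 16.6 -18.9   5.7]
 [ 16.6  16.7   5.2]]
```

{"api": "jog_arm", "payload": {
  "increments": [
    {"turn": [0, 0, 0], "slide": [0, 0, 0], "hand": 0},
    {"turn": [0, 0, 0], "slide": [0, 0, 0], "hand": 0},
    {"turn": [0, 0, 0], "slide": [0, 0, 0], "hand": 0},
    {"turn": [0, 0, 0], "slide": [0, 0, 0], "hand": 0},
    {"turn": [0, 0, 0], "slide": [0, 0, 0], "hand": 0}
  ]
}}

```text
t: 4.25
tcp_pos: [0.6315, 0.0544, 0.1919]
orientation: [0.989, 0.151, -0.0, 0.0]
contact_force: [-0.1, -0.4, -0.7]
finger_gap: 0.0191
grip_force: 39.2
```

```bash
python3 look.py w4.png; python3 hole.py
cat > fl.py <<'E'
from h import *
st()
z=np.load('wrist.npz');P=z['P']
o=bot.get_obs();Rt=R.from_quat(o['orientation']).as_matrix();T=(P-o['tcp_pos'])@Rt
for v in (222,223,225,228,255): print(v,(T[v,279]*1000).round(1))
for v in (224,228,232):
    k=np.abs(T[v,:,2]-.004)<.012; print(v,(T[v,k][[0,-1]]*1000).round(1))
E
python3 fl.py
```

```text
t 4.25 tcp [0.6315 0.0544 0.1919] yaw 17.33 z [-0. -0. -1.] F [-0.1 -0.4 -0.7] gap 0.0191 grip 39.2 J [-0.18  0.52  0.03  1.86 -0.02  0.76 -1.41]
cam at [0.697 0.074 0.335] axis [-0.26 -0.08 -0.96]
floor z 0.017
hole ((632.015869140625, 56.079742431640625), (24.89913558959961, 25.637771606445312), 17.280216217041016) 538 [  9   7  24  23 538]
flange in tool [[ 0.0073 -0.0165 -0.0015]
 [ 0.014   0.0007  0.0048]
 [ 0.0194  0.0185  0.0067]]
front edge fit [0.0001 0.0187]
x end 0.1204
end wall slope deg -0.17 y range [-0.074   0.0744] 0.112 0.1206
t 4.3 tcp [0.6316 0.0547 0.1919] yaw 17.35 z [-0. -0. -1.] F [-0.1  0.4 -0.8] gap 0.0192 grip 39.2 J [-0.18  0.52  0.03  1.86 -0.02  0.76 -1.41]
222 [19.3  1.3  6.3]
223 [18.7  1.3  6.3]
225 [18.   1.3  5. ]
228 [16.1  1.3  5.5]
255 [ 12.    1.2 -19.9]
224 [[ 18.1 -17.    6.5]
 [ 18.   19.    6.6]]
228 [[ 16.3 -16.9   5. ]
 [ 16.4  18.3   4.7]]
232 [[ 14.  -16.5   5.3]
 [ 14.1  18.4   4.7]]
```

{"api": "jog_arm", "payload": {
  "increments": [
    {"turn": [0, 0, 0], "slide": [-0.11, -0.21, 3], "hand": 0},
    {"turn": [0, 0, 0], "slide": [0, 0, 4], "hand": 0},
    {"turn": [0, 0, 0], "slide": [0, 0, 4], "hand": 0},
    {"turn": [0, 0, 0], "slide": [0, 0, 2.5], "hand": 0},
    {"turn": [0, 0, 0], "slide": [0, 0, 1], "hand": 0}
  ]
}}

```text
t: 4.8
tcp_pos: [0.6281, 0.0568, 0.044]
orientation: [0.988, 0.151, -0.002, -0.0]
contact_force: [-0.0, 0.4, -0.5]
finger_gap: 0.0194
grip_force: 39.2
```

{"api": "jog_arm", "payload": {
  "increments": [
    {"turn": [0, 0, 0], "slide": [0, 0, 0], "hand": 0},
    {"turn": [0, 0, 0], "slide": [0, 0, 0], "hand": 0},
    {"turn": [0, 0, 0], "slide": [0, 0, 0], "hand": 0},
    {"turn": [0, 0, 0], "slide": [0, 0, 0], "hand": 0},
    {"turn": [0, 0, 0], "slide": [0, 0, 0], "hand": 0}
  ]
}}

```text
t: 5.3
tcp_pos: [0.6308, 0.0572, 0.0479]
orientation: [0.988, 0.151, 0.001, 0.0]
contact_force: [-0.0, 0.5, -0.7]
finger_gap: 0.0192
grip_force: 39.2
```

```bash
python3 look.py w5.png; python3 -c "
from h import *
plan([.6302,.0561,.035],down(17.5))"
```

```text
t 5.3 tcp [0.6308 0.0572 0.0479] yaw 17.41 z [ 0.002  0.    -1.   ] F [-0.   0.5 -0.7] gap 0.0192 grip 39.2 J [-0.17  0.72  0.02  1.93 -0.02  0.49 -1.41]
cam at [0.696 0.077 0.192] axis [-0.26 -0.08 -0.96]
rows 5 turn [ 0.     -0.0003 -0.0003] slide cm [-0.015  0.018  0.254] | total slide [-0.08  0.09  1.27] turn [ 0.    -0.001 -0.002]
```

View pics/w5.png

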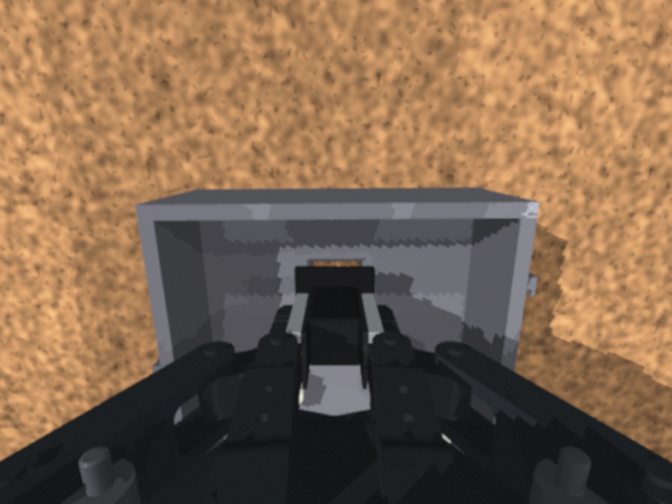

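The hole's far edge (307–363, row 262) is centred on the flange (295–374), so the plug is lined up sideways. I'm going down slowly.

{"api": "jog_arm", "payload": {
  "increments": [
    {"turn": [0, 0, 0], "slide": [0, 0, 0.4], "hand": 0},
    {"turn": [0, 0, 0], "slide": [0, 0, 0.4], "hand": 0},
    {"turn": [0, 0, 0], "slide": [0, 0, 0.3], "hand": 0},
    {"turn": [0, 0, 0], "slide": [0, 0, 0.2], "hand": 0},
    {"turn": [0, 0, 0], "slide": [0, 0, 0], "hand": 0}
  ]
}}

```text
t: 5.85
tcp_pos: [0.6297, 0.0571, 0.0332]
orientation: [0.988, 0.151, -0.001, 0.0]
contact_force: [-0.0, 0.9, 0.0]
finger_gap: 0.0197
grip_force: 39.2
```

```bash
python3 -c "
from h import *
st()
ci,p,d=snap('wrist');P=pts(ci,d);o=bot.get_obs();T=(P-o['tcp_pos'])@R.from_quat(o['orientation']).as_matrix()
for v in range(200,232,2): print(v,(T[v,279]*1000).round(1),P[v,279,2].round(4))
st()"
```

```text
t 5.85 tcp [0.6297 0.0571 0.0332] yaw 17.41 z [-0.001 -0.    -1.   ] F [-0.   0.9  0. ] gap 0.0197 grip 39.2 J [-0.17  0.74  0.02  1.93 -0.02  0.47 -1.41]
200 [28.9  1.  16.5] 0.0169
202 [27.9  1.  15.9] 0.0175
204 [26.5  1.  16.8] 0.0167
206 [25.9  1.  14.9] 0.0185
208 [24.4  1.  16.2] 0.0172
210 [23.2  1.  16.3] 0.0171
212 [21.8  1.  16.8] 0.0166
214 [20.7  1.  16.7] 0.0168
216 [19.6  1.  16.3] 0.0172
218 [18.5  1.  16.1] 0.0173
220 [17.2  1.  16.4] 0.017
222 [18.8  1.   7.8] 0.0256
224 [18.2  1.   6.2] 0.0272
226 [17.2  1.   5.8] 0.0277
228 [16.3  1.   5.3] 0.0281
230 [15.1  1.   5.6] 0.0279
t 5.9 tcp [0.6299 0.0571 0.0334] yaw 17.41 z [-0.001 -0.    -1.   ] F [-0.8  0.  -1.2] gap 0.0193 grip 39.2 J [-0.17  0.74  0.02  1.93 -0.02  0.47 -1.41]
```

{"api": "jog_arm", "payload": {
  "increments": [
    {"turn": [0, 0, 0], "slide": [0, 0, 0.3], "hand": 0},
    {"turn": [0, 0, 0], "slide": [0, 0, 0.3], "hand": 0},
    {"turn": [0, 0, 0], "slide": [0, 0, 0.2], "hand": 0},
    {"turn": [0, 0, 0], "slide": [0, 0, 0.1], "hand": 0},
    {"turn": [0, 0, 0], "slide": [0, 0, 0], "hand": 0}
  ]
}}

```text
t: 6.4
tcp_pos: [0.63, 0.0571, 0.0257]
orientation: [0.988, 0.151, -0.0, -0.0]
contact_force: [-1.8, -0.2, 7.1]
finger_gap: 0.0192
grip_force: 40.3
```

```bash
python3 -c "
from h import *
st()"
```

```text
t 6.4 tcp [0.63   0.0571 0.0257] yaw 17.4 z [-0. -0. -1.] F [-1.8 -0.2  7.1] gap 0.0192 grip 40.3 J [-0.17  0.75  0.02  1.93 -0.02  0.46 -1.41]
```

{"api": "jog_arm", "payload": {
  "increments": [
    {"turn": [0, 0, 0], "slide": [0, 0, 0.15], "hand": 0},
    {"turn": [0, 0, 0], "slide": [0, 0, 0], "hand": 0},
    {"turn": [0, 0, 0], "slide": [0, 0, -0.1], "hand": 0.4},
    {"turn": [0, 0, 0], "slide": [0, 0, 0], "hand": 0.4},
    {"turn": [0, 0, 0], "slide": [0, 0, 0], "hand": 0.4}
  ]
}}

```text
t: 6.9
tcp_pos: [0.6301, 0.0571, 0.024]
orientation: [0.988, 0.151, -0.0, -0.0]
contact_force: [-0.1, -0.5, -0.3]
finger_gap: 0.0341
grip_force: 0.0
```

{"api": "jog_arm", "payload": {
  "increments": [
    {"turn": [0, 0, 0], "slide": [0, 0, -2], "hand": 0.4},
    {"turn": [0, 0, 0], "slide": [0, 0, -4], "hand": 0.4},
    {"turn": [0, 0, 0], "slide": [0, 0, -4], "hand": 0.6},
    {"turn": [0, 0, 0], "slide": [0, 0, -4], "hand": 0.8},
    {"turn": [0, 0, 0], "slide": [0, 0, -3], "hand": 0.8}
  ]
}}

```text
t: 7.4
tcp_pos: [0.6308, 0.0571, 0.1965]
orientation: [0.988, 0.151, 0.001, 0.0]
contact_force: [0.6, -0.2, 0.3]
finger_gap: 0.0681
grip_force: 0.0
```

{"api": "jog_arm", "payload": {
  "increments": [
    {"turn": [0, 0, 0], "slide": [0, 0, 0], "hand": 0.8},
    {"turn": [0, 0, 0], "slide": [0, 0, 0], "hand": 0.8},
    {"turn": [0, 0, 0], "slide": [0, 0, 0], "hand": 0.8},
    {"turn": [0, 0, 0], "slide": [0, 0, 0], "hand": 0.8},
    {"turn": [0, 0, 0], "slide": [0, 0, 0], "hand": 0.8}
  ]
}}

```text
t: 7.9
tcp_pos: [0.6293, 0.057, 0.1928]
orientation: [0.988, 0.151, -0.001, 0.0]
contact_force: [-0.3, -0.4, 1.4]
finger_gap: 0.0685
grip_force: 0.0
```

```bash
python3 look.py w6.png
python3 - <<'E'
from h import *
z=np.load('wrist.npz');P=z['P'];W=P.reshape(-1,3)
o=bot.get_obs()
near=W[np.hypot(*(W[:,:2]-[.632,.056]).T)<.03]
for a,b in ((.0185,.026),(.046,.062)):
    Q=near[(near[:,2]>a)&(near[:,2]<b)]; print(len(Q),cv2.minAreaRect((Q[:,:2]*1000).astype(np.float32)),np.median(Q[:,2]).round(4))
Y=R.from_euler('z',17.5,degrees=True).as_matrix();w=(W-[.5645,.0342,0])@Y
e=w[(np.abs(w[:,0]-.117)<.012)&(np.abs(w[:,1])<.085)&(np.abs(w[:,2]-.06)<.006)]
print('rim',e[:,0].min().round(4),e[:,0].max().round(4),np.percentile(e[:,1],[.5,99.5]).round(4),np.degrees(np.arctan(np.polyfit(e[:,1],e[:,0],1)[0])).round(2))
E
```

```text
t 7.9 tcp [0.6293 0.057  0.1928] yaw 17.41 z [-0.003 -0.    -1.   ] F [-0.3 -0.4  1.4] gap 0.0685 grip 0.0 J [-0.18  0.52  0.03  1.86 -0.02  0.77 -1.41]
cam at [0.695 0.077 0.336] axis [-0.26 -0.08 -0.96]
605 ((633.093994140625, 56.02685546875), (50.39314270019531, 48.52850341796875), 17.316761016845703) 0.0209
416 ((631.5728759765625, 57.03146743774414), (19.789390563964844, 18.97174644470215), 17.09672737121582) 0.0548
rim 0.1051 0.1207 [-0.0744  0.0749] -0.17
```

View pics/w6.png

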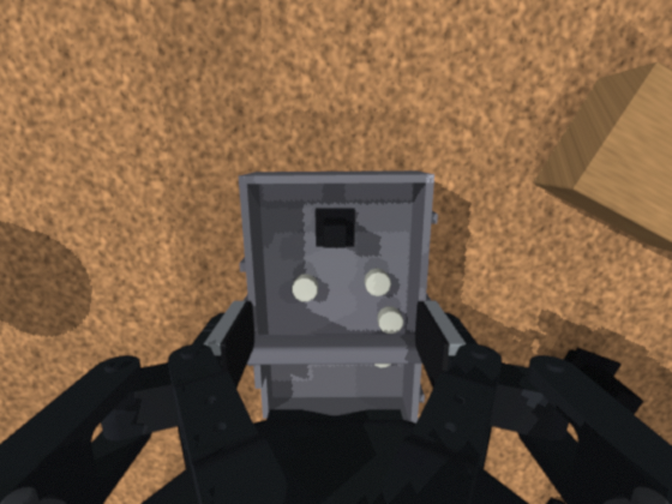

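The plug is home: flange top at 0.021 against a floor reading of 0.017, and grip top at 0.055. All four feet are in view at (305,289), (377,283), (390,321) and (383,362). Next is the bar.

```bash
python3 -c "
from h import *
st();plan([.5645,.0342,.17],down(107.4)); plan([.5645,.0342,.17],down(17.4))"
```

```text
t 7.95 tcp [0.6295 0.057  0.1931] yaw 17.41 z [-0.002 -0.    -1.   ] F [ 0.  -0.1  0.7] gap 0.0682 grip 0.0 J [-0.18  0.52  0.03  1.86 -0.02  0.77 -1.41]
rows 15 turn [-1.000e-04  1.000e-04 -1.047e-01] slide cm [-0.39  -0.328  0.154] | total slide [-6.88  0.23  2.32] turn [-2.000e-03  1.000e-03 -1.571e+00]
rows 5 turn [-0.0001  0.0004  0.    ] slide cm [-1.376  0.047  0.463] | total slide [-6.88  0.23  2.32] turn [-0.     0.002  0.   ]
```

{"api": "jog_arm", "payload": {
  "increments": [
    {"turn": [0, 0, -0.1047], "slide": [-0.39, -0.33, 0.1], "hand": 0.9},
    {"turn": [0, 0, -0.1047], "slide": [-0.39, -0.33, 0.1], "hand": 0.9},
    {"turn": [0, 0, -0.1047], "slide": [-0.39, -0.33, 0.1], "hand": 0.9},
    {"turn": [0, 0, -0.1047], "slide": [-0.39, -0.33, 0.1], "hand": 0.9},
    {"turn": [0, 0, -0.1047], "slide": [-0.39, -0.33, 0.1], "hand": 0.9}
  ]
}}

```text
t: 8.45
tcp_pos: [0.6049, 0.062, 0.1887]
orientation: [0.915, 0.404, -0.0, -0.0]
contact_force: [-1.1, 0.8, 0.7]
finger_gap: 0.077
grip_force: 0.0
```

{"api": "jog_arm", "payload": {
  "increments": [
    {"turn": [0, 0, -0.1047], "slide": [-0.39, -0.33, 0.1], "hand": 0.9},
    {"turn": [0, 0, -0.1047], "slide": [-0.39, -0.33, 0.1], "hand": 0.9},
    {"turn": [0, 0, -0.1047], "slide": [-0.39, -0.33, 0.1], "hand": 0.9},
    {"turn": [0, 0, -0.1047], "slide": [-0.39, -0.33, 0.1], "hand": 0.9},
    {"turn": [0, 0, -0.1047], "slide": [-0.39, -0.33, 0.1], "hand": 0.9}
  ]
}}

```text
t: 8.95
tcp_pos: [0.581, 0.0535, 0.1838]
orientation: [0.779, 0.627, -0.0, -0.0]
contact_force: [-0.2, -0.6, 0.5]
finger_gap: 0.0768
grip_force: 0.0
```

{"api": "jog_arm", "payload": {
  "increments": [
    {"turn": [0, 0, -0.1047], "slide": [-0.39, -0.33, 0.1], "hand": 0.9},
    {"turn": [0, 0, -0.1047], "slide": [-0.39, -0.33, 0.1], "hand": 0.9},
    {"turn": [0, 0, -0.1047], "slide": [-0.39, -0.33, 0.1], "hand": 0.9},
    {"turn": [0, 0, -0.1047], "slide": [-0.39, -0.33, 0.1], "hand": 0.9},
    {"turn": [0, 0, -0.1047], "slide": [-0.39, -0.33, 0.1], "hand": 0.9}
  ]
}}

```text
t: 9.45
tcp_pos: [0.5646, 0.0342, 0.1788]
orientation: [0.59, 0.807, -0.0, -0.0]
contact_force: [0.2, 0.6, 0.2]
finger_gap: 0.0768
grip_force: 0.0
```

{"api": "jog_arm", "payload": {
  "increments": [
    {"turn": [0, 0, 0], "slide": [0, 0, 0], "hand": 0.9},
    {"turn": [0, 0, 0], "slide": [0, 0, 0], "hand": 0.9},
    {"turn": [0, 0, 0], "slide": [0, 0, 0], "hand": 0.9},
    {"turn": [0, 0, 0], "slide": [0, 0, 0], "hand": 0.9},
    {"turn": [0, 0, 0], "slide": [0, 0, 0], "hand": 0.9}
  ]
}}

```text
t: 9.95
tcp_pos: [0.5651, 0.0348, 0.1794]
orientation: [0.592, 0.806, 0.0, 0.0]
contact_force: [-0.2, 0.3, -0.7]
finger_gap: 0.077
grip_force: 0.0
```

Run:
```python
from h import *
st()
ci,p,d=snap('wrist');W=pts(ci,d).reshape(-1,3);save('w7.png',p)
o=bot.get_obs();T=(W-o['tcp_pos'])@R.from_quat(o['orientation']).as_matrix()
B=W[(W[:,2]>.108)&(W[:,2]<.13)&(np.hypot(*(W[:,:2]-[.5645,.0342]).T)<.1)]
r=cv2.minAreaRect((B[:,:2]*1000).astype(np.float32));print('bar',r,np.median(B[:,2]))
plan([.5645,.0342,.088],down(107.4))
```

```text
t 9.95 tcp [0.5651 0.0348 0.1794] yaw 107.39 z [ 0.  0. -1.] F [-0.2  0.3 -0.7] gap 0.077 grip 0.0 J [ 0.15  0.49 -0.4   2.    0.28  0.71 -0.12]
bar ((565.2804565429688, 33.940673828125), (29.95384407043457, 162.2299346923828), 17.59204864501953) 0.12060876132986353
rows 5 turn [ 0.  0. -0.] slide cm [-0.007 -0.013  1.827] | total slide [-0.03 -0.07  9.14] turn [ 0.  0. -0.]
```

{"api": "jog_arm", "payload": {
  "increments": [
    {"turn": [0, 0, 0], "slide": [0, 0, 3], "hand": 0.7},
    {"turn": [0, 0, 0], "slide": [0, 0, 3], "hand": 0.6},
    {"turn": [0, 0, 0], "slide": [0, 0, 2], "hand": 0.5},
    {"turn": [0, 0, 0], "slide": [0, 0, 1.1], "hand": 0.4},
    {"turn": [0, 0, 0], "slide": [0, 0, 0], "hand": 0.3}
  ],
  "newtons": 60
}}

```text
t: 10.5
tcp_pos: [0.564, 0.0345, 0.087]
orientation: [0.592, 0.806, -0.001, -0.001]
contact_force: [-0.4, 0.3, -0.3]
finger_gap: 0.0259
grip_force: 0.0
```

{"api": "jog_arm", "payload": {
  "increments": [
    {"turn": [0, 0, 0], "slide": [0, 0, 0], "hand": 0.25},
    {"turn": [0, 0, 0], "slide": [0, 0, 0], "hand": 0.2},
    {"turn": [0, 0, 0], "slide": [0, 0, 0], "hand": 0},
    {"turn": [0, 0, 0], "slide": [0, 0, 0], "hand": 0},
    {"turn": [0, 0, 0], "slide": [0, 0, 0], "hand": 0}
  ],
  "newtons": 60
}}

```text
t: 11.0
tcp_pos: [0.5657, 0.0346, 0.0896]
orientation: [0.592, 0.806, 0.001, 0.001]
contact_force: [-0.3, -0.2, 6.7]
finger_gap: 0.0132
grip_force: 60.1
```

{"api": "jog_arm", "payload": {
  "increments": [
    {"turn": [0, 0, 0], "slide": [0, 0, 0], "hand": 0},
    {"turn": [0, 0, 0], "slide": [0, 0, 0], "hand": 0},
    {"turn": [0, 0, 0], "slide": [0, 0, 0], "hand": 0},
    {"turn": [0, 0, 0], "slide": [0, 0, -0.5], "hand": 0},
    {"turn": [0, 0, 0], "slide": [0, 0, -0.5], "hand": 0}
  ],
  "newtons": 115
}}

```text
t: 11.5
tcp_pos: [0.5639, 0.0341, 0.098]
orientation: [0.592, 0.806, -0.001, -0.001]
contact_force: [0.1, 0.3, -4.3]
finger_gap: 0.0122
grip_force: 112.2
```

```bash
python3 -c "
from h import *
st()"
```

```text
t 11.5 tcp [0.5639 0.0341 0.098 ] yaw 107.38 z [-0.002 -0.    -1.   ] F [ 0.1  0.3 -4.3] gap 0.0122 grip 112.2 J [ 0.1   0.6  -0.33  2.05  0.37  0.55 -0.19]
```

{"api": "jog_arm", "payload": {
  "increments": [
    {"turn": [0, 0, 0], "slide": [0, 0, -0.8], "hand": 0},
    {"turn": [0, 0, 0], "slide": [0, 0, -1.2], "hand": 0},
    {"turn": [0, 0, 0], "slide": [-0.05, 0.2, -1.6], "hand": 0},
    {"turn": [0, 0, 0], "slide": [-0.1, 0.4, -1.8], "hand": 0},
    {"turn": [0, 0, 0], "slide": [-0.2, 0.6, -1.8], "hand": 0}
  ]
}}

```text
t: 12.0
tcp_pos: [0.5767, 0.0347, 0.1714]
orientation: [0.592, 0.806, -0.0, -0.0]
contact_force: [-0.4, 0.5, -4.4]
finger_gap: 0.0124
grip_force: 112.3
```

{"api": "jog_arm", "payload": {
  "increments": [
    {"turn": [0, 0, 0], "slide": [-0.3, 0.8, -1.8], "hand": 0},
    {"turn": [0, 0, 0], "slide": [-0.3, 0.9, -1.8], "hand": 0},
    {"turn": [0, 0, 0], "slide": [-0.3, 0.9, -1.8], "hand": 0},
    {"turn": [0, 0, 0], "slide": [-0.3, 0.9, -1.5], "hand": 0},
    {"turn": [0, 0, 0], "slide": [-0.3, 0.8, -1.2], "hand": 0}
  ]
}}

```text
t: 12.5
tcp_pos: [0.6231, 0.0333, 0.253]
orientation: [0.592, 0.806, 0.0, 0.0]
contact_force: [0.0, 0.2, -4.8]
finger_gap: 0.012
grip_force: 112.3
```

{"api": "jog_arm", "payload": {
  "increments": [
    {"turn": [0, 0, 0], "slide": [-0.2, 0.6, -0.8], "hand": 0},
    {"turn": [0, 0, 0], "slide": [-0.1, 0.4, -0.4], "hand": 0},
    {"turn": [0, 0, 0], "slide": [0, 0.2, 0], "hand": 0},
    {"turn": [0, 0, 0], "slide": [0, 0, 0], "hand": 0},
    {"turn": [0, 0, 0], "slide": [0, 0, 0], "hand": 0}
  ]
}}

```text
t: 13.0
tcp_pos: [0.6342, 0.034, 0.2623]
orientation: [0.592, 0.806, -0.001, -0.001]
contact_force: [-0.2, -0.5, -5.3]
finger_gap: 0.0124
grip_force: 112.3
```

Run:
```python
from h import *
st()
o=bot.get_obs();q=R.from_quat(o['orientation']);m=q.as_matrix()
a=np.radians(17.4)
c=np.array([np.cos(a+np.radians(135)),np.sin(a+np.radians(135)),0]) # corner dir world
ax=np.cross([0,0,1],c) # tips up-vector towards c
rv=q.inv().apply(ax)*np.radians(35); print('tool rotvec',rv.round(3))
for n in ('side','top'):
    ci,p,d=snap(n); save(n+'3.png',p,s=1.2)
```

```text
t 13.0 tcp [0.6342 0.034  0.2623] yaw 107.41 z [-0.002 -0.    -1.   ] F [-0.2 -0.5 -5.3] gap 0.0124 grip 112.3 J [ 0.18  0.48 -0.43  1.78  0.24  0.94 -0.04]
tool rotvec [-0.432 -0.432  0.001]
```

View pics/side3.png

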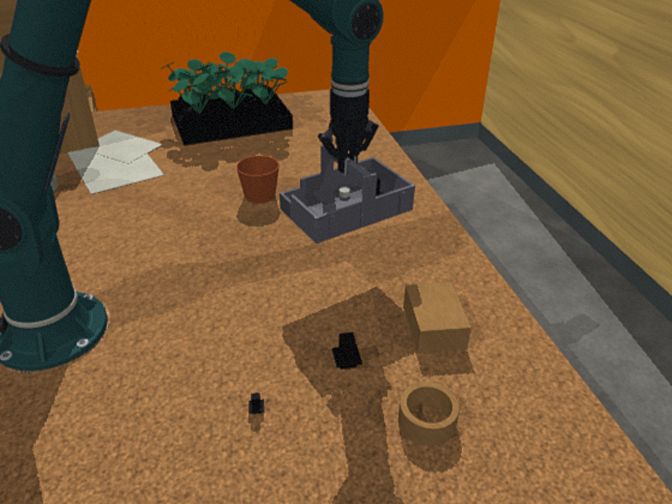

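{"api": "jog_arm", "payload": {
  "increments": [
    {"turn": [-0.012, -0.012, 0], "slide": [0, 0, 0], "hand": 0},
    {"turn": [-0.018, -0.018, 0], "slide": [0, 0, 0], "hand": 0},
    {"turn": [-0.018, -0.018, 0], "slide": [0, 0, 0], "hand": 0},
    {"turn": [-0.018, -0.018, 0], "slide": [0, 0, 0], "hand": 0},
    {"turn": [-0.018, -0.018, 0], "slide": [0, 0, 0], "hand": 0}
  ]
}}

```text
t: 13.6
tcp_pos: [0.6349, 0.0343, 0.2634]
orientation: [0.591, 0.805, 0.009, 0.06]
contact_force: [-0.1, 0.3, -3.9]
finger_gap: 0.012
grip_force: 112.3
```

{"api": "jog_arm", "payload": {
  "increments": [
    {"turn": [-0.018, -0.018, 0], "slide": [0, 0, 0], "hand": 0},
    {"turn": [-0.018, -0.018, 0], "slide": [0, 0, 0], "hand": 0},
    {"turn": [-0.018, -0.018, 0], "slide": [0, 0, 0], "hand": 0},
    {"turn": [-0.018, -0.018, 0], "slide": [0, 0, 0], "hand": 0},
    {"turn": [-0.018, -0.018, 0], "slide": [0, 0, 0], "hand": 0}
  ]
}}

```text
t: 14.1
tcp_pos: [0.6352, 0.0341, 0.2633]
orientation: [0.588, 0.8, 0.019, 0.122]
contact_force: [0.6, -0.5, -4.0]
finger_gap: 0.0122
grip_force: 112.3
```

```bash
python3 -c "
from h import *
st()"
```

```text
t 14.1 tcp [0.6352 0.0341 0.2633] yaw 106.5 z [ 0.217 -0.114 -0.969] F [ 0.6 -0.5 -4. ] gap 0.0122 grip 112.3 J [ 0.05  0.39 -0.33  1.93  0.45  0.71 -0.27]
```

Tilting in the right direction, at 14 degrees. Joints are well within range.

{"api": "jog_arm", "payload": {
  "increments": [
    {"turn": [-0.018, -0.018, 0], "slide": [0, 0, 0], "hand": 0},
    {"turn": [-0.018, -0.018, 0], "slide": [0, 0, 0], "hand": 0},
    {"turn": [-0.018, -0.018, 0], "slide": [0, 0, 0], "hand": 0},
    {"turn": [-0.018, -0.018, 0], "slide": [0, 0, 0], "hand": 0},
    {"turn": [-0.018, -0.018, 0], "slide": [0, 0, 0], "hand": 0}
  ]
}}

```text
t: 14.6
tcp_pos: [0.6351, 0.0343, 0.2633]
orientation: [0.582, 0.792, 0.028, 0.184]
contact_force: [0.7, -0.1, -5.0]
finger_gap: 0.0123
grip_force: 112.3
```

{"api": "jog_arm", "payload": {
  "increments": [
    {"turn": [-0.018, -0.018, 0], "slide": [0, 0, 0], "hand": 0},
    {"turn": [-0.018, -0.018, 0], "slide": [0, 0, 0], "hand": 0},
    {"turn": [-0.018, -0.018, 0], "slide": [0, 0, 0], "hand": 0},
    {"turn": [-0.018, -0.018, 0], "slide": [0, 0, 0], "hand": 0},
    {"turn": [-0.018, -0.018, 0], "slide": [0, 0, 0], "hand": 0}
  ]
}}

```text
t: 15.1
tcp_pos: [0.6351, 0.0347, 0.2632]
orientation: [0.573, 0.781, 0.038, 0.245]
contact_force: [-0.4, -0.6, -4.4]
finger_gap: 0.0125
grip_force: 112.4
```

{"api": "jog_arm", "payload": {
  "increments": [
    {"turn": [-0.018, -0.018, 0], "slide": [0, 0, 0], "hand": 0},
    {"turn": [-0.018, -0.018, 0], "slide": [0, 0, 0], "hand": 0},
    {"turn": [-0.018, -0.018, 0], "slide": [0, 0, 0], "hand": 0},
    {"turn": [-0.018, -0.018, 0], "slide": [0, 0, 0], "hand": 0},
    {"turn": [-0.007, -0.007, 0], "slide": [0, 0, 0], "hand": 0}
  ]
}}

```text
t: 15.6
tcp_pos: [0.6346, 0.0354, 0.2628]
orientation: [0.564, 0.769, 0.046, 0.297]
contact_force: [0.3, 0.2, -5.0]
finger_gap: 0.0123
grip_force: 112.4
```

{"api": "jog_arm", "payload": {
  "increments": [
    {"turn": [0, 0, 0], "slide": [0, 0, 0], "hand": 0},
    {"turn": [0, 0, 0], "slide": [0, 0, 0], "hand": 0},
    {"turn": [0, 0, 0], "slide": [0, 0, 0], "hand": 0},
    {"turn": [0, 0, 0], "slide": [0, 0, 0], "hand": 0},
    {"turn": [0, 0, 0], "slide": [0, 0, 0], "hand": 0}
  ]
}}

```text
t: 16.1
tcp_pos: [0.6355, 0.0338, 0.2634]
orientation: [0.565, 0.768, 0.046, 0.298]
contact_force: [-0.5, -0.1, -4.4]
finger_gap: 0.0123
grip_force: 112.5
```

Run:
```python
from h import *
st()
im=[]
for n in ('top','wrist'):
    ci,p,d=snap(n); np.savez(n+'F',p=p,d=d,P=pts(ci,d)); im.append(p)
ci,s,d=snap('side'); P=pts(ci,d); np.savez('sideF',p=s,d=d,P=P)
t=im[0][110:320,170:380]; 
a=cv2.resize(t,(400,400)); b=cv2.resize(im[1],(400,300)); c=cv2.resize(s[80:230,200:400],(400,300))
save('fin.png',np.hstack([np.vstack([a,np.zeros((200,400,3),np.uint8)]),np.vstack([b,c])]))
```

```text
t 16.1 tcp [0.6355 0.0338 0.2634] yaw 101.65 z [ 0.509 -0.266 -0.818] F [-0.5 -0.1 -4.4] gap 0.0123 grip 112.5 J [-0.32  0.34 -0.01  2.15  1.15  0.48 -1.03]
```

View pics/fin.png

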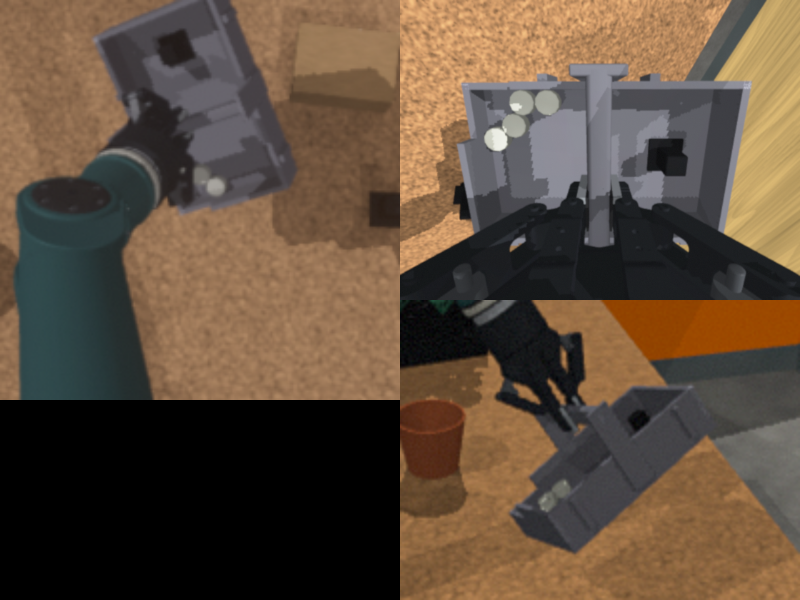

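Wrist view: the feet are at (522,102), (547,102), (514,126) and (496,140) near the pouring corner at the top left. The plug is still seated at (665,155). I'm checking in tote coordinates whether they arched and left the corner empty.

```bash
cat > feet.py <<'E'
from h import *
def feet(P,p,o):
    m=R.from_quat(o['orientation']).as_matrix()
    # tote axes: x=tool y, y=tool x, z=-tool z ; bar centre ~ grasp point
    T=(P-o['tcp_pos'])@m; t=np.stack([T[...,1],T[...,0],.109-19e-3-T[...,2]],-1)
    return t
if __name__=='__main__':
    o=bot.get_obs(); z=np.load('wristF.npz');t=feet(z['P'],z['p'],o);f=1.4
    for u,v in ((522,102),(547,102),(514,126),(496,140),(487,165)):
        U,V=round((u-400)*f),round(v*f); print((u,v),(np.median(t[V-4:V+5,U-4:U+5].reshape(-1,3),axis=0)*1000).round(1))
    fl=t[200:230,190:220].reshape(-1,3); print('floor?',np.median(fl,axis=0).round(4))
    w=t.reshape(-1,3); k=(np.abs(w[:,2]-.06)<.004)&(w[:,1]>.05)&(w[:,0]<.1)&(w[:,0]>.02); print('+y rim',np.percentile(w[k,1],[2,98]).round(4))
    k=(np.abs(w[:,2]-.06)<.006)&(w[:,0]<-.09)&(np.abs(w[:,1])<.01); print('-x rim',np.percentile(w[k,0],[2,98]).round(4))
    k=(np.abs(w[:,2]-.06)<.006)&(w[:,0]>.09)&(np.abs(w[:,1])<.03); print('+x rim',np.percentile(w[k,0],[2,98]).round(4))
    k=(w[:,0]>.05)&(w[:,0]<.09)&(np.abs(w[:,1])<.02)&(w[:,2]<.04);print('flange z',np.percentile(w[k,2],[5,20,50,80]).round(4))
    save('corner.png',z['p'],(75,95,235,225),5)
E
python3 feet.py
```

```text
(522, 102) [-71.8  56.8  30.8]
(547, 102) [-48.3  56.8  30.6]
(514, 126) [-81.6  34.5  30.9]
(496, 140) [-101.4   20.3   31. ]
(487, 165) [-113.9   -5.9   30.8]
floor? [-0.0565  0.0024  0.0168]
+y rim [0.0687 0.0786]
-x rim [-0.1199 -0.1132]
+x rim [0.1134 0.1201]
flange z [0.0159 0.0189 0.0202 0.0228]
```

View pics/corner.png

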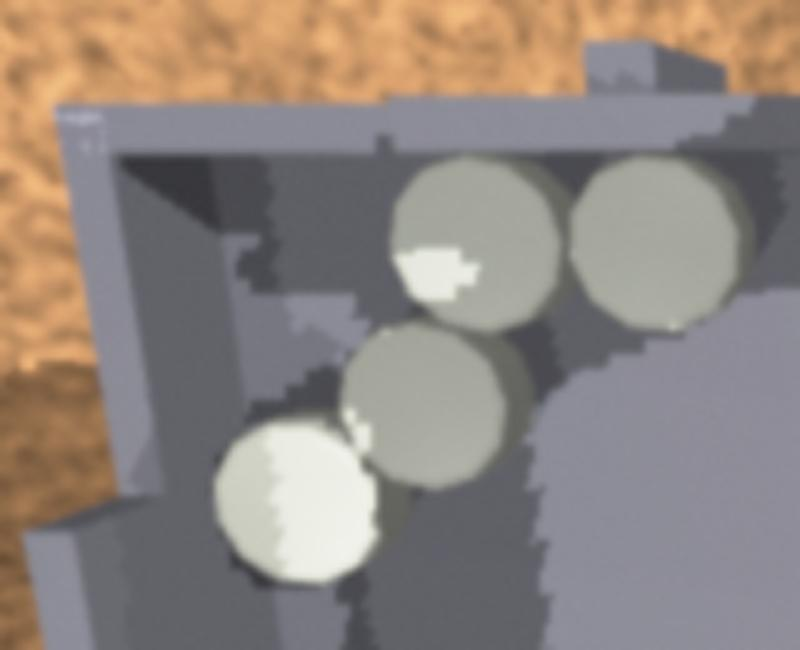

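The feet have jammed in an arch short of the corner. I'll swing the tilt to the −x side so they run to that wall, then swing it back.

```bash
cat >> h.py <<'E'
def tilt(phi,mag): # tote-frame direction of the low side, deg
    a=np.radians(phi+17.4); c=[np.cos(a),np.sin(a),0]
    return R.from_rotvec(np.cross([0,0,1],c)*np.radians(mag))*down(107.4)
E
python3 - <<'E'
from h import *
st();o=bot.get_obs();p=o['tcp_pos']
plan(p,tilt(200,30));
a,b=tilt(200,30),tilt(135,35);print((a.inv()*b).as_rotvec().round(3))
E
```

```text
t 16.25 tcp [0.6353 0.0338 0.2633] yaw 101.67 z [ 0.509 -0.266 -0.818] F [-0.3 -0.3 -4.5] gap 0.0122 grip 112.5 J [-0.32  0.34 -0.01  2.15  1.15  0.48 -1.03]
rows 5 turn [-0.0106  0.1179  0.0286] slide cm [ 0. -0. -0.] | total slide [ 0.  0. -0.] turn [-0.053  0.59   0.143]
[ 0.054 -0.589 -0.143]
```

{"api": "jog_arm", "payload": {
  "increments": [
    {"turn": [-0.0035, 0.0393, 0.0095], "slide": [0, 0, 0], "hand": 0},
    {"turn": [-0.0035, 0.0393, 0.0095], "slide": [0, 0, 0], "hand": 0},
    {"turn": [-0.0035, 0.0393, 0.0095], "slide": [0, 0, 0], "hand": 0},
    {"turn": [-0.0035, 0.0393, 0.0095], "slide": [0, 0, 0], "hand": 0},
    {"turn": [-0.0035, 0.0393, 0.0095], "slide": [0, 0, 0], "hand": 0}
  ]
}}

```text
t: 16.75
tcp_pos: [0.6349, 0.0333, 0.2632]
orientation: [0.573, 0.78, 0.114, 0.225]
contact_force: [-0.7, 0.4, -4.9]
finger_gap: 0.0124
grip_force: 112.5
```

{"api": "jog_arm", "payload": {
  "increments": [
    {"turn": [-0.0035, 0.0393, 0.0095], "slide": [0, 0, 0], "hand": 0},
    {"turn": [-0.0035, 0.0393, 0.0095], "slide": [0, 0, 0], "hand": 0},
    {"turn": [-0.0035, 0.0393, 0.0095], "slide": [0, 0, 0], "hand": 0},
    {"turn": [-0.0035, 0.0393, 0.0095], "slide": [0, 0, 0], "hand": 0},
    {"turn": [-0.0035, 0.0393, 0.0095], "slide": [0, 0, 0], "hand": 0}
  ]
}}

```text
t: 17.25
tcp_pos: [0.6344, 0.0327, 0.2628]
orientation: [0.575, 0.784, 0.181, 0.149]
contact_force: [0.6, 0.2, -5.0]
finger_gap: 0.0119
grip_force: 112.4
```

{"api": "jog_arm", "payload": {
  "increments": [
    {"turn": [-0.0035, 0.0393, 0.0095], "slide": [0, 0, 0], "hand": 0},
    {"turn": [-0.0035, 0.0393, 0.0095], "slide": [0, 0, 0], "hand": 0},
    {"turn": [-0.0035, 0.0393, 0.0095], "slide": [0, 0, 0], "hand": 0},
    {"turn": [-0.0035, 0.0393, 0.0095], "slide": [0, 0, 0], "hand": 0},
    {"turn": [-0.0035, 0.0393, 0.0095], "slide": [0, 0, 0], "hand": 0}
  ]
}}

```text
t: 17.75
tcp_pos: [0.6344, 0.0321, 0.2626]
orientation: [0.572, 0.779, 0.247, 0.072]
contact_force: [-0.2, -1.0, -4.2]
finger_gap: 0.0124
grip_force: 112.4
```

{"api": "jog_arm", "payload": {
  "increments": [
    {"turn": [0, 0, 0], "slide": [0, 0, 0], "hand": 0},
    {"turn": [0, 0, 0], "slide": [0, 0, 0], "hand": 0},
    {"turn": [0, 0, 0], "slide": [0, 0, 0], "hand": 0},
    {"turn": [0, 0, 0], "slide": [0, 0, 0], "hand": 0},
    {"turn": [0, 0, 0], "slide": [0, 0, 0], "hand": 0}
  ]
}}

```text
t: 18.25
tcp_pos: [0.6351, 0.0347, 0.2635]
orientation: [0.571, 0.779, 0.248, 0.073]
contact_force: [-0.7, 0.7, -3.4]
finger_gap: 0.0123
grip_force: 112.5
```

```bash
cat > ft.py <<'E'
from h import *
from feet import feet
import sys
o=bot.get_obs(); st(); ci,p,d=snap('wrist'); t=feet(pts(ci,d),p,o); np.savez('wristF',p=p,d=d,P=pts(ci,d)); save(sys.argv[1],p)
k=((t[...,2]>.027)&(t[...,2]<.035)&(t[...,0]>-.108)&(t[...,0]<.05)&(np.abs(t[...,1])<.064)).astype(np.uint8)
k&=(p.max(2).astype(int)-p.min(2)<40)&(p.mean(2)>85)
xy=(t[...,:2][k>0]*1000)
g=np.zeros((160,260),np.uint8); ij=np.round(xy+[130,80]).astype(int); g[ij[:,1],ij[:,0]]=255
g=cv2.morphologyEx(g,cv2.MORPH_CLOSE,np.ones((3,3)))
disc=np.where(np.hypot(*np.mgrid[-12:13,-12:13])<=11.5,1,0).astype(np.float32)
s=cv2.filter2D((g>0).astype(np.float32),-1,disc)/disc.sum()
for _ in range(5):
    _,m,_,l=cv2.minMaxLoc(s)
    print('foot tote xy',l[0]-130,l[1]-80,round(m,2)); cv2.circle(s,l,19,0,-1)
E
python3 ft.py a1.png
```

```text
t 18.25 tcp [0.6351 0.0347 0.2635] yaw 110.02 z [ 0.396  0.303 -0.867] F [-0.7  0.7 -3.4] gap 0.0123 grip 112.5 J [ 0.7   0.47 -0.9   2.06  0.25  0.33  0.03]
foot tote xy -78 54 0.97
foot tote xy -99 53 0.9
foot tote xy -101 29 0.88
foot tote xy -100 5 0.87
foot tote xy -90 70 0.14
```

The arch is broken, with two feet in the corner row and two along the −x wall. I'm swinging back.

{"api": "jog_arm", "payload": {
  "increments": [
    {"turn": [0.0035, -0.0393, -0.0095], "slide": [0, 0, 0], "hand": 0},
    {"turn": [0.0035, -0.0393, -0.0095], "slide": [0, 0, 0], "hand": 0},
    {"turn": [0.0035, -0.0393, -0.0095], "slide": [0, 0, 0], "hand": 0},
    {"turn": [0.0035, -0.0393, -0.0095], "slide": [0, 0, 0], "hand": 0},
    {"turn": [0.0035, -0.0393, -0.0095], "slide": [0, 0, 0], "hand": 0}
  ]
}}

```text
t: 18.8
tcp_pos: [0.6351, 0.0347, 0.2636]
orientation: [0.575, 0.784, 0.182, 0.15]
contact_force: [-0.4, -0.5, -4.4]
finger_gap: 0.0127
grip_force: 112.5
```

{"api": "jog_arm", "payload": {
  "increments": [
    {"turn": [0.0035, -0.0393, -0.0095], "slide": [0, 0, 0], "hand": 0},
    {"turn": [0.0035, -0.0393, -0.0095], "slide": [0, 0, 0], "hand": 0},
    {"turn": [0.0035, -0.0393, -0.0095], "slide": [0, 0, 0], "hand": 0},
    {"turn": [0.0035, -0.0393, -0.0095], "slide": [0, 0, 0], "hand": 0},
    {"turn": [0.0035, -0.0393, -0.0095], "slide": [0, 0, 0], "hand": 0}
  ]
}}

```text
t: 19.3
tcp_pos: [0.6352, 0.0358, 0.2636]
orientation: [0.572, 0.78, 0.115, 0.225]
contact_force: [0.9, -0.3, -4.6]
finger_gap: 0.0122
grip_force: 112.5
```

{"api": "jog_arm", "payload": {
  "increments": [
    {"turn": [0.0035, -0.0393, -0.0095], "slide": [0, 0, 0], "hand": 0},
    {"turn": [0.0035, -0.0393, -0.0095], "slide": [0, 0, 0], "hand": 0},
    {"turn": [0.0035, -0.0393, -0.0095], "slide": [0, 0, 0], "hand": 0},
    {"turn": [0.0035, -0.0393, -0.0095], "slide": [0, 0, 0], "hand": 0},
    {"turn": [0.0035, -0.0393, -0.0095], "slide": [0, 0, 0], "hand": 0}
  ]
}}

```text
t: 19.8
tcp_pos: [0.6353, 0.0369, 0.2632]
orientation: [0.564, 0.769, 0.047, 0.298]
contact_force: [-0.5, -0.1, -5.1]
finger_gap: 0.0122
grip_force: 112.5
```

{"api": "jog_arm", "payload": {
  "increments": [
    {"turn": [0, 0, 0], "slide": [0, 0, 0], "hand": 0},
    {"turn": [0, 0, 0], "slide": [0, 0, 0], "hand": 0},
    {"turn": [0, 0, 0], "slide": [0, 0, 0], "hand": 0},
    {"turn": [0, 0, 0], "slide": [0, 0, 0], "hand": 0},
    {"turn": [0, 0, 0], "slide": [0, 0, 0], "hand": 0}
  ]
}}

```text
t: 20.3
tcp_pos: [0.6353, 0.0334, 0.2635]
orientation: [0.565, 0.768, 0.046, 0.298]
contact_force: [0.3, -0.5, -4.3]
finger_gap: 0.0124
grip_force: 112.5
```

```bash
python3 ft.py a2.png; python3 -c "
from h import *
p=bot.get_obs()['tcp_pos']
plan(p,tilt(100,33));plan(p,tilt(135,35))"
```

```text
t 20.3 tcp [0.6353 0.0334 0.2635] yaw 101.62 z [ 0.509 -0.266 -0.818] F [ 0.3 -0.5 -4.3] gap 0.0124 grip 112.5 J [-0.4   0.34  0.09  2.15  1.12  0.44 -1.01]
foot tote xy -78 56 0.89
foot tote xy -101 33 0.87
foot tote xy -101 9 0.87
foot tote xy -98 52 0.86
foot tote xy -86 21 0.17
rows 5 turn [ 0.0632 -0.0251 -0.02  ] slide cm [0. 0. 0.] | total slide [0. 0. 0.] turn [ 0.316 -0.125 -0.1  ]
rows 5 turn [ 0.0002  0.0002 -0.0002] slide cm [-0.  0.  0.] | total slide [0. 0. 0.] turn [ 0.001  0.001 -0.001]
```

The feet are packed: the corner foot, its neighbours on each side, and one more in line at (−101,9). I have time to tighten them, so I'll make a short swing toward +y and back to bring the last foot in.

```bash
python3 -c "
from h import *
p=bot.get_obs()['tcp_pos']
plan(p,tilt(70,30))"
```

```text
rows 5 turn [ 0.1179 -0.0106 -0.029 ] slide cm [0. 0. 0.] | total slide [0. 0. 0.] turn [ 0.589 -0.053 -0.145]
```

{"api": "jog_arm", "payload": {
  "increments": [
    {"turn": [0.039, -0.0035, -0.0097], "slide": [0, 0, 0], "hand": 0},
    {"turn": [0.039, -0.0035, -0.0097], "slide": [0, 0, 0], "hand": 0},
    {"turn": [0.039, -0.0035, -0.0097], "slide": [0, 0, 0], "hand": 0},
    {"turn": [0.039, -0.0035, -0.0097], "slide": [0, 0, 0], "hand": 0},
    {"turn": [0.039, -0.0035, -0.0097], "slide": [0, 0, 0], "hand": 0}
  ]
}}

```text
t: 20.85
tcp_pos: [0.6353, 0.0337, 0.2634]
orientation: [0.573, 0.78, -0.042, 0.249]
contact_force: [-1.2, 0.6, -4.1]
finger_gap: 0.0125
grip_force: 112.5
```

{"api": "jog_arm", "payload": {
  "increments": [
    {"turn": [0.039, -0.0035, -0.0097], "slide": [0, 0, 0], "hand": 0},
    {"turn": [0.039, -0.0035, -0.0097], "slide": [0, 0, 0], "hand": 0},
    {"turn": [0.039, -0.0035, -0.0097], "slide": [0, 0, 0], "hand": 0},
    {"turn": [0.039, -0.0035, -0.0097], "slide": [0, 0, 0], "hand": 0},
    {"turn": [0.039, -0.0035, -0.0097], "slide": [0, 0, 0], "hand": 0}
  ]
}}

```text
t: 21.35
tcp_pos: [0.6356, 0.0339, 0.2634]
orientation: [0.575, 0.783, -0.128, 0.198]
contact_force: [-0.2, 0.5, -5.1]
finger_gap: 0.0123
grip_force: 112.5
```

```bash
python3 ft.py a3.png; python3 -c "
from h import *
o=bot.get_obs();v=(-R.from_quat(o['orientation']).as_matrix()[:,2]);print('tilt',np.degrees(np.arccos(v[2])),'phi',np.degrees(np.arctan2(v[1],v[0]))-17.4)"
```

```text
t 21.35 tcp [0.6356 0.0339 0.2634] yaw 107.04 z [ 0.162 -0.428 -0.889] F [-0.2  0.5 -5.1] gap 0.0123 grip 112.5 J [-0.31  0.45 -0.06  1.88  0.65  0.93 -0.48]
foot tote xy -78 56 0.91
foot tote xy -101 9 0.87
foot tote xy -101 33 0.87
foot tote xy -98 53 0.86
foot tote xy -86 21 0.16
tilt 27.24418484714468 phi 93.32745165385168
```

{"api": "jog_arm", "payload": {
  "increments": [
    {"turn": [0.039, -0.0035, -0.0097], "slide": [0, 0, 0], "hand": 0},
    {"turn": [0.039, -0.0035, -0.0097], "slide": [0, 0, 0], "hand": 0},
    {"turn": [0.039, -0.0035, -0.0097], "slide": [0, 0, 0], "hand": 0},
    {"turn": [0.039, -0.0035, -0.0097], "slide": [0, 0, 0], "hand": 0},
    {"turn": [0.039, -0.0035, -0.0097], "slide": [0, 0, 0], "hand": 0}
  ]
}}

```text
t: 21.9
tcp_pos: [0.6358, 0.0341, 0.2633]
orientation: [0.571, 0.779, -0.213, 0.145]
contact_force: [1.2, -0.2, -5.1]
finger_gap: 0.0124
grip_force: 112.6
```

```bash
python3 ft.py a4.png
```

```text
t 21.9 tcp [0.6358 0.0341 0.2633] yaw 110.24 z [-0.018 -0.498 -0.867] F [ 1.2 -0.2 -5.1] gap 0.0124 grip 112.6 J [-0.3   0.53 -0.07  1.75  0.56  1.15 -0.37]
foot tote xy -78 56 0.91
foot tote xy -100 32 0.89
foot tote xy -100 9 0.89
foot tote xy -97 53 0.88
foot tote xy -111 66 0.15
```

{"api": "jog_arm", "payload": {
  "increments": [
    {"turn": [0.025, 0, -0.006], "slide": [0, 0, 0], "hand": 0},
    {"turn": [0.025, 0, -0.006], "slide": [0, 0, 0], "hand": 0},
    {"turn": [0.025, 0, -0.006], "slide": [0, 0, 0], "hand": 0},
    {"turn": [0, 0, 0], "slide": [0, 0, 0], "hand": 0},
    {"turn": [0, 0, 0], "slide": [0, 0, 0], "hand": 0}
  ]
}}

```text
t: 22.45
tcp_pos: [0.6354, 0.034, 0.2631]
orientation: [0.569, 0.776, -0.244, 0.122]
contact_force: [-0.7, -0.7, -4.3]
finger_gap: 0.0122
grip_force: 112.6
```

```bash
python3 ft.py a5.png;python3 -c "
from h import *
p=bot.get_obs()['tcp_pos']
plan(p,tilt(135,35))"
```

```text
t 22.45 tcp [0.6354 0.034  0.2631] yaw 111.43 z [-0.089 -0.517 -0.851] F [-0.7 -0.7 -4.3] gap 0.0122 grip 112.6 J [-0.3   0.56 -0.07  1.7   0.54  1.24 -0.33]
foot tote xy -95 9 1.0
foot tote xy -97 33 0.99
foot tote xy -97 53 0.92
foot tote xy -76 56 0.92
foot tote xy -111 20 0.2
rows 5 turn [-0.1319  0.0108  0.0322] slide cm [-0. -0. -0.] | total slide [ 0. -0.  0.] turn [-0.659  0.054  0.161]
```

{"api": "jog_arm", "payload": {
  "increments": [
    {"turn": [0, 0, 0], "slide": [0, 0, 0], "hand": 0},
    {"turn": [0, 0, 0], "slide": [0, 0, 0], "hand": 0},
    {"turn": [0, 0, 0], "slide": [0, 0, 0], "hand": 0},
    {"turn": [0, 0, 0], "slide": [0, 0, 0], "hand": 0},
    {"turn": [0, 0, 0], "slide": [0, 0, 0], "hand": 0}
  ]
}}

```text
t: 23.0
tcp_pos: [0.6353, 0.034, 0.2633]
orientation: [0.569, 0.776, -0.244, 0.122]
contact_force: [0.0, -0.1, -5.0]
finger_gap: 0.0123
grip_force: 112.6
```

```bash
python3 ft.py a6.png
```

```text
t 23.0 tcp [0.6353 0.034  0.2633] yaw 111.44 z [-0.089 -0.517 -0.851] F [ 0.  -0.1 -5. ] gap 0.0123 grip 112.6 J [-0.3   0.56 -0.07  1.7   0.54  1.24 -0.33]
foot tote xy -86 37 1.0
foot tote xy -73 55 0.92
foot tote xy -98 54 0.9
foot tote xy -16 53 0.38
foot tote xy -86 69 0.17
```

{"api": "jog_arm", "payload": {
  "increments": [
    {"turn": [-0.066, 0.0054, 0.016], "slide": [0, 0, 0], "hand": 0},
    {"turn": [-0.066, 0.0054, 0.016], "slide": [0, 0, 0], "hand": 0},
    {"turn": [-0.066, 0.0054, 0.016], "slide": [0, 0, 0], "hand": 0},
    {"turn": [-0.066, 0.0054, 0.016], "slide": [0, 0, 0], "hand": 0},
    {"turn": [-0.066, 0.0054, 0.016], "slide": [0, 0, 0], "hand": 0}
  ]
}}

```text
t: 23.55
tcp_pos: [0.6349, 0.0336, 0.2635]
orientation: [0.575, 0.784, -0.1, 0.213]
contact_force: [0.1, -0.2, -3.9]
finger_gap: 0.0123
grip_force: 112.6
```

{"api": "jog_arm", "payload": {
  "increments": [
    {"turn": [-0.066, 0.0054, 0.016], "slide": [0, 0, 0], "hand": 0},
    {"turn": [-0.066, 0.0054, 0.016], "slide": [0, 0, 0], "hand": 0},
    {"turn": [-0.066, 0.0054, 0.016], "slide": [0, 0, 0], "hand": 0},
    {"turn": [-0.066, 0.0054, 0.016], "slide": [0, 0, 0], "hand": 0},
    {"turn": [-0.066, 0.0054, 0.016], "slide": [0, 0, 0], "hand": 0}
  ]
}}

```text
t: 24.05
tcp_pos: [0.6346, 0.0332, 0.2635]
orientation: [0.564, 0.769, 0.046, 0.298]
contact_force: [1.6, -0.3, -4.0]
finger_gap: 0.0127
grip_force: 112.6
```

{"api": "jog_arm", "payload": {
  "increments": [
    {"turn": [0, 0, 0], "slide": [0, 0, 0], "hand": 0},
    {"turn": [0, 0, 0], "slide": [0, 0, 0], "hand": 0},
    {"turn": [0, 0, 0], "slide": [0, 0, 0], "hand": 0},
    {"turn": [0, 0, 0], "slide": [0, 0, 0], "hand": 0},
    {"turn": [0, 0, 0], "slide": [0, 0, 0], "hand": 0}
  ]
}}

```text
t: 24.55
tcp_pos: [0.636, 0.0342, 0.2635]
orientation: [0.564, 0.769, 0.046, 0.297]
contact_force: [-0.1, 0.1, -5.0]
finger_gap: 0.0123
grip_force: 112.8
```

```bash
python3 ft.py a7.png;python3 -c "
from h import *
p=bot.get_obs()['tcp_pos']
plan(p,tilt(135,35));plan(p,tilt(175,33))"
```

```text
t 24.55 tcp [0.636  0.0342 0.2635] yaw 101.78 z [ 0.509 -0.265 -0.819] F [-0.1  0.1 -5. ] gap 0.0123 grip 112.8 J [-0.41  0.34  0.1   2.15  1.11  0.44 -1.  ]
foot tote xy -92 35 1.0
foot tote xy -97 54 0.9
foot tote xy -78 55 0.89
foot tote xy -54 56 0.88
foot tote xy -111 41 0.18
rows 5 turn [ 0.0001 -0.      0.0001] slide cm [0. 0. 0.] | total slide [0. 0. 0.] turn [ 0.    -0.     0.001]
rows 5 turn [-0.0265  0.0725  0.0223] slide cm [0. 0. 0.] | total slide [0. 0. 0.] turn [-0.132  0.363  0.111]
```

The feet are now nested in the corner at about (−102,57), (−78,57), (−54,57) and (−92,35) in the tote. I'm doing a final check of the plug, the clearance and the stillness, then handing in.

```bash
python3 feet.py | tail -1
python3 - <<'E'
from h import *
st(); ci,p,d=snap('side'); P=pts(ci,d); 
w=cv2.imread('pics/a7.png')[:,:,::-1]; save('end.png',np.hstack([cv2.resize(p,(400,300)),cv2.resize(w,(400,300))]))
E
```

```text
flange z [0.0161 0.0193 0.0203 0.0236]
t 24.6 tcp [0.6358 0.0341 0.2634] yaw 101.77 z [ 0.509 -0.265 -0.819] F [-0.8 -0.3 -4.8] gap 0.0122 grip 112.7 J [-0.41  0.34  0.1   2.15  1.11  0.44 -1.  ]
```

View pics/end.png

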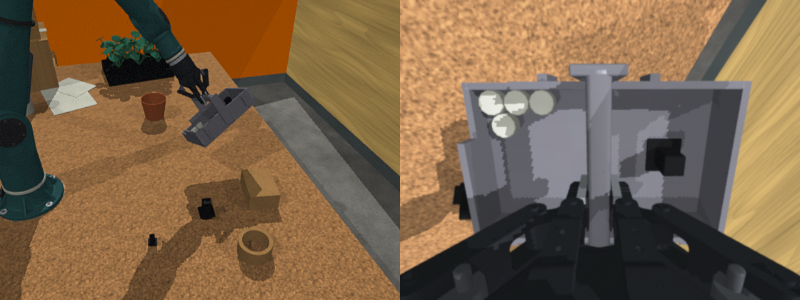

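The feet are tight in the pouring corner at (490,102), (515,102), (541,102) and (503,126). The plug is home at (665,155), the tote is clear of the bench and the bystanders are untouched.

```bash
python3 -c "
from rig import ticket
print(ticket.sign_off())"
```

```text
the job is handed in; nothing more can be done
None
```

The job is handed in: the drain plug is home, and the tote is held still, clear of the bench and tilted 35° toward its pouring corner, with all four pot feet together there and the bystanders untouched; it took about 25 s of robot time.

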